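# Brace a plant-feed jar in the bench rack and unscrew its tight lid

### The job

The lid of the square amber jar of plant-feed tablets is too tight to open on the bare boards, where the jar just spins: stand the jar, upright and with its lid still on, fully down in the empty pocket of the cedar rack, which keeps it from turning. Then unscrew the lid anticlockwise, stop turning once the threads let go, lift it clear and finish still holding it in the gripper, level and centred, a finger's width or so above the open mouth, with the jar left fully down in its pocket. Leave everything else on the bench where it is.

Things in the scene. Friction and masses are not known exactly. Their poses are not given: they have to be found in the camera images.
- jar: Amber plastic jar, square body 60 x 60 mm with a pale wrap, about 0.42 kg, loose on the boards at any yaw, lid screwed on. Origin: centre of its underside; z up, x and y square to its flat sides. Body 68 mm high, then it slopes in to a round neck, 42 mm across from 76 mm up. 108 mm tall with its lid, by which it can be carried. On bare boards it spins along when the lid is turned.
- jar_rim (a point): Centre of the jar's open mouth (42 mm across), at the rim of its neck, 104 mm above the jar's underside; hidden inside the lid until the lid is off.
- lid: Off-white ribbed lid, 58 mm across, 26 mm high, 60 g. Origin: centre of its lower edge, z up; screwed on, it is 82 mm above the jar's underside and the flat top at 108 mm. Grip its sides with fingertips over 70 mm above the underside, clear of the square shoulder. Tight: a springy liner pushes up with 22 N; turning takes 0.3 to 0.5 N m, so grip with 50 N or more.
- lid_mark (a point): Point on the lid's side, 29 mm from its axis along lid x, 13 mm above its lower edge; a small green bar on the lid's top lies on that radius. Tight, it points along jar x (within 3 degrees). Turned anticlockwise from above, at the same height or rising up to 2 mm, the threads let go 66 degrees (1.15 rad) round from jar x; till then pulling lifts the jar. Past 150 degrees they catch again.
- rack_pocket (a point): Centre of the floor of the rack's empty pocket, where the centre of the jar's underside belongs; z up, x and y square to the walls. Pocket 67 x 67 mm inside, 42 mm deep, floor 8 mm above the boards. The 60 mm jar fits at any of its four quarter turns and can then still turn about 8 degrees either way before the walls stop it.
- rack: Cedar rack screwed to the boards, 91 x 170 mm and 50 mm high, walls 12 mm, with two square pockets side by side along its y: the empty one 39.5 mm to its -y side, the other, to +y, holds a small clay pot. Origin: centre of its underside.
- pot: Small terracotta pot, 64 mm across and 54 mm high, in the rack's other pocket (its rim 62 mm above the boards). Bystander. Origin: centre of its underside.
- sprayer: Yellow pump sprayer, 124 mm across and 284 mm tall with its handle. Bystander. Origin: centre of its underside.
- saucer: Chipped terracotta saucer, 136 mm across, 22 mm high. Bystander. Origin: centre of its underside.
- widger: Wooden-handled steel widger lying on the boards, 219 mm long, 21 mm thick. Bystander. Origin: near its middle, at the boards.
- buckets: Nested pair of small aluminium buckets, 115 mm across, 128 mm high. Bystander. Origin: centre of the underside.
- dome: Seed tray under a clear acrylic dome, 180 x 240 mm, 142 mm high. Bystander. Origin: centre of its underside.
Not all that is in view belongs to the job. Of the things shaped like the lid, the white one is meant.

How it is judged:
By the outcome, as a careful person would: the job done as asked, in the order asked, and still so for the second after the job is handed in, while the arm keeps its last pose, push and grip.
It also fails if it takes over 45 s, if anything falls off the work surface, if the arm or the gripper's body presses on something with over 40 N, if the wrist force passes 120 N, or if a joint passes its speed limit or range.

### The arm

A 7-joint arm with a two-finger parallel gripper is mounted at the origin on the work surface. World frame = base frame: x ahead of the robot, y to its left, z up, the work surface at z = 0. Lengths are in m, angles in rad, forces in N, time in s.
With the tool pointing down it reaches from about 0.4 to 0.9 m from the base axis. Payload 5.5 kg.
Tool frame: the origin (TCP) lies midway between the tips of the shut fingers; the grasp point (between the pads) lies 19 mm behind it; z points along the fingers, y is the direction in which the jaws open and shut (so a half turn about z gives the same grasp; the last joint's range is limited). The gripper opens to 92 mm and grips with 3 to 60 N. Pads are 19 mm wide; open, the fingers measure 130 mm over their backs; the gripper's body (75 mm by 190 mm) begins 47 mm behind the grasp point.
Start: joints at [1.483, 0.501, -0.427, 1.55, 0.221, 1.138, -0.21], TCP at [0.223, -0.61, 0.188] pointing down, gripper open.
Joint ranges: [-2.88, 2.88], [-0.31, 2.03], [-1.54, 1.56], [0.2, 2.42], [-1.41, 4.55], [0.19, 2.02], [-2.57, 2.57]. Speed limits (rad/s): [2.57, 2.57, 3.14, 3.14, 3.14, 3.14, 3.14].

### API

Orientations are given as a 3x3 rotation matrix whose columns are the frame's x, y, z axes.
In Python, from rig import * gives the robot as it stands. The module is installed in compiled form; this text tells all that it offers.
- The arm moves only by the shell command python3 -m crank 'ROWS' [OPENING] [FORCE]. ROWS is JSON, one flat list of numbers, 4 for each row, row after row: the shift along the tool's x, y, z in mm, then the turn about the tool's z in rad. A call has exactly 5 rows; each row is the pose to reach, as a shift and turn from the pose measured when the call began, along the tool's axes at that moment; what a row does not reach only later rows make up. A row lasts 1/10 s, in which the tool goes at most 50 mm and 8.59 degrees, less where a joint would pass 70% of its speed; a pose out of reach is approached as far as the arm can. A call with a gripper value outside its range is refused whole. OPENING is the opening, from 0 (shut) to 1 (fully open), set as the call begins (- or left out, the last holds). The fingers move at their own pace and stop on an object; FORCE is the grip in N (left out, the last holds). Time passes only in rows, so rows that repeat a pose let the fingers close, or fill a call up. It gives the time, the measured TCP pose, the force and the opening at its end, in the units of the state.
- read_state(): the state, without advancing time (a new reading comes with each control period).
- capture(name): name is "scene" or "side" or "wrist"; returns (picture, depth): 420x560x3 uint8, blue, green, red; 420x560 float32, m along the optical axis (not along the pixel's ray), 0 where there is no reading.
- calibration(name): a dict with "vfov" (degrees; the focal length in pixels is half the picture's height over the tangent of half this angle, whatever the lens; pixels are square), "cx", "cy" (the principal point, pixels), "dist" ([k1, k2, p1, p2, k3] as OpenCV has them; the pictures are not rectified), "R" (3x3) and "t" (3): a world point X has camera coordinates R X + t. Camera axes: x right, y down, z forward; pixel columns grow to the right and rows downward; lengths in m; the calibration is good to about 2 mm. A picture is of the moment at which its call begins: read the wrist's pose just before it. calibration takes no time and is no camera call; for the wrist camera it gives the pose at the moment of the call.
- close_job(): hands the job in, once; it reports no verdict.
The state is a dict: "clock": time; "joint_pos": joint angles; "qd": joint speeds; "joint_torque": joint torques, N m; "eef_pos": TCP position; "tcp_rot": TCP orientation; "ft_force": force on the tool from outside, world axes, zero at the start; "moment": the same for the moment, N m; "grip_width": opening from 0.0 (shut) to 1.0 (fully open).
Only numpy, scipy, OpenCV 4.12 (cv2) and the standard library are available. Lean on these libraries where they do the work, as an engineer would, in place of code of your own. Each camera call takes 0.05 s, during which the arm holds its last target.

## Working session

There is one attempt and no reset: what is moved stays moved. The work goes in short steps, Python scripts to look and compute and a shell command to move; the robot and the scene stay as the last step left them, time stands still between calls to the robot, and variables do not carry over. Pictures are saved under pics/ and viewed, and the job is handed in when it is done.

```bash
mkdir -p pics
cat > h.py <<'E'
from rig import *
import numpy as np, cv2, pickle
def K(c,shape=(420,560)):
    f=shape[0]/2/np.tan(np.radians(c['vfov'])/2)
    return np.array([[f,0,c['cx']],[0,f,c['cy']],[0,0,1]])
def snap(n,tag):
    c=calibration(n); p,d=capture(n)
    cv2.imwrite(f'pics/{tag}.png',p); pickle.dump((c,p,d),open(f'pics/{tag}.pkl','wb')); return c,p,d
def load(tag): return pickle.load(open(f'pics/{tag}.pkl','rb'))
def ray(c,u,v):
    n=cv2.undistortPoints(np.array([[[u,v]]],float),K(c),np.array(c['dist'],float))[0,0]
    R=np.array(c['R']);t=np.array(c['t']); return -R.T@t, R.T@np.array([n[0],n[1],1])
def atz(c,u,v,z):
    o,r=ray(c,u,v); return o+r*(z-o[2])/r[2]
def atd(c,d,u,v):
    o,r=ray(c,u,v); return o+r*d[int(v),int(u)]
def proj(c,X):
    R=np.array(c['R']);t=np.array(c['t'])
    return cv2.projectPoints(np.array(X,float).reshape(-1,1,3),cv2.Rodrigues(R)[0],t,K(c),np.array(c['dist'],float))[0][:,0]
E
python3 - <<'E'
from h import *
s=read_state()
for k,v in s.items(): print(k,np.round(v,4).tolist())
for n in ['scene','side','wrist']: snap(n,n+'0')
E
```

```text
clock 0.0
joint_pos [1.4832, 0.5018, -0.4268, 1.5515, 0.2208, 1.1383, -0.2103]
qd [-0.0009, -0.0006, 0.0014, 0.0006, 0.0007, 0.0006, -0.0001]
joint_torque [0.0001, -56.6601, -5.816, -27.912, -0.0685, 0.0309, 0.0002]
eef_pos [0.2231, -0.6097, 0.1867]
tcp_rot [[0.9391, 0.3437, -0.0006], [0.3437, -0.9391, 0.0018], [0.0001, -0.0019, -1.0]]
ft_force [-0.2564, 0.2615, 0.4182]
moment [0.0269, -0.0371, -0.0377]
grip_width 0.9962
```

View pics/scene0.png

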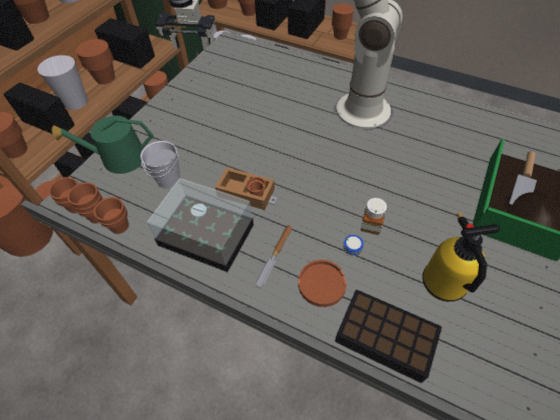

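View pics/side0.png

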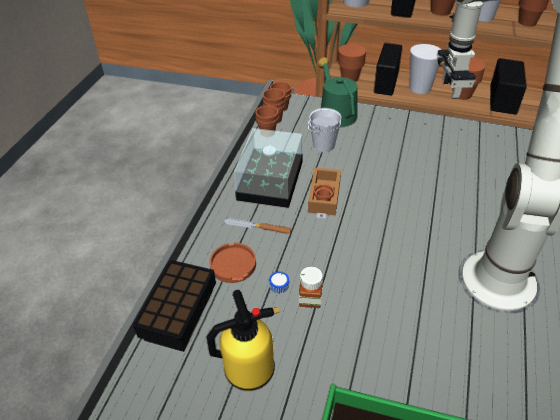

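View pics/wrist0.png

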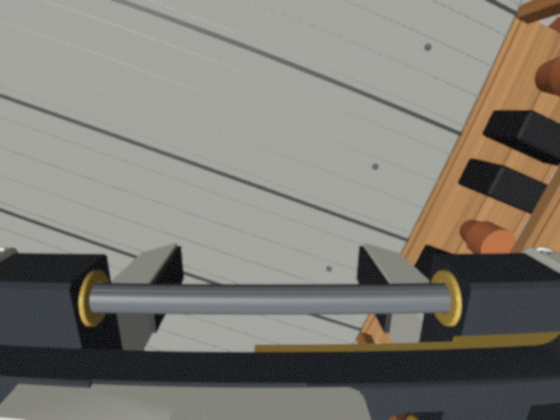

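The scene picture shows the jar at about (375,212), with its white lid at (376,206). The rack is at (245,188), with the empty pocket on the left at about (233,183). The side picture shows the lid at (311,277) and the rack at (325,190). The blue-rimmed lid at (354,244) in the scene picture is a decoy. I'll enlarge these areas.

Run:
```python
from h import *
c,p,d=load('scene0'); c2,p2,d2=load('side0')
def cr(p,x,y,w,h,s): return cv2.resize(p[y:y+h,x:x+w],None,fx=s,fy=s,interpolation=cv2.INTER_CUBIC)
a=cr(p,355,190,50,50,8); b=cr(p2,290,260,50,50,8)
cv2.imwrite('pics/jarc.png',np.hstack([a,b]))
a=cr(p,205,160,80,60,5); b=cr(p2,295,160,60,60,5)
cv2.imwrite('pics/rackc.png',np.hstack([a,b]))
print(atz(c,376,206,.108),atz(c2,311,274,.108))
print(atd(c,d,376,205),atd(c2,d2,311,276))
print(atz(c,233,182,.008), atz(c2,328,180,.008), atd(c,d,233,182),atd(c2,d2,328,180))
```

```text
[0.5134386 0.2111567 0.108    ] [0.50972095 0.20377505 0.108     ]
[0.50933525 0.20990222 0.10718214] [0.50703358 0.21496013 0.11413785]
[ 0.55267817 -0.26505884  0.008     ] [ 0.57126592 -0.28727023  0.008     ] [ 0.55266728 -0.26506754  0.00798359] [ 0.57082399 -0.28488781  0.01012615]
```

View pics/jarc.png

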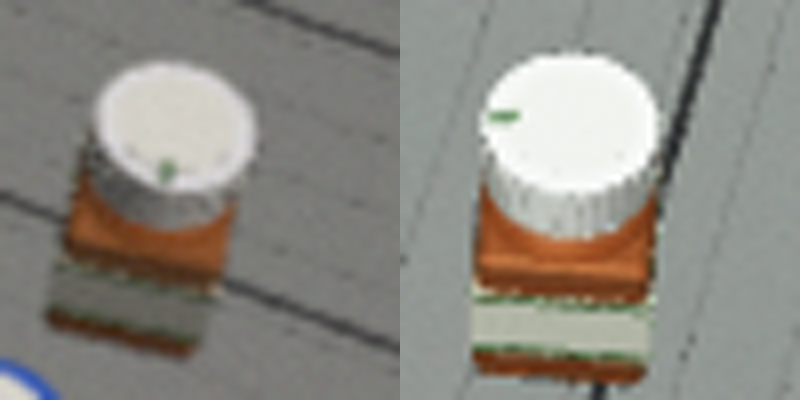

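View pics/rackc.png

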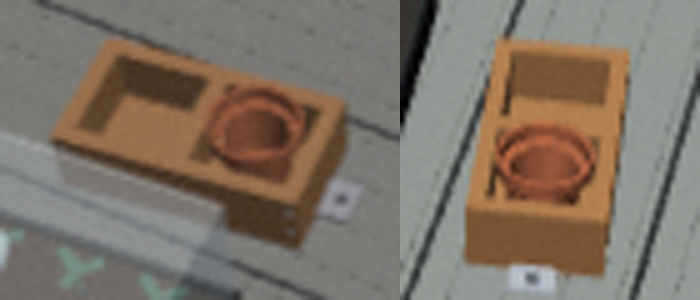

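```bash
cat >> h.py <<'E'
def cloud(c,d,x0=0,y0=0,x1=560,y1=420):
    vv,uu=np.mgrid[y0:y1,x0:x1]; z=d[y0:y1,x0:x1].ravel(); m=z>0
    uv=np.stack([uu.ravel(),vv.ravel()],1)[m].astype(float)
    n=cv2.undistortPoints(uv[:,None],K(c),np.array(c['dist'],float))[:,0]
    P=np.c_[n,np.ones(len(n))]*z[m][:,None]
    return (P-np.array(c['t']))@np.array(c['R']), uv
E
python3 - <<'E'
from h import *
from scipy.optimize import least_squares
for tag,bj,br in [('scene0',(355,190,405,240),(205,160,285,220)),('side0',(290,260,340,310),(295,160,355,220))]:
    c,p,d=load(tag)
    P,uv=cloud(c,d,*bj)
    m=(P[:,2]>.102)&(P[:,2]<.116)
    Q=P[m]; (cx,cy),r=cv2.minEnclosingCircle(Q[:,:2].astype(np.float32))
    print(tag,'lid top z',np.median(Q[:,2]),'mean',Q[:,:2].mean(0),'circ',cx,cy,r,m.sum(), 'span',np.ptp(Q[:,:2],axis=0))
    Pf,_=cloud(c,d,*br)
    m=(abs(Pf[:,2]-.05)<.004); Q=Pf[m]
    print('rack',np.median(Q[:,2]),cv2.minAreaRect(Q[:,:2].astype(np.float32)),m.sum())
    # body sides: rect yaw using z in .02...0.066
    m=(P[:,2]>.012)&(P[:,2]<.066); print('body',cv2.minAreaRect(P[m][:,:2].astype(np.float32)))
    zf=Pf[(abs(Pf[:,2]-.008)<.004)]; print('floor',len(zf))
E
```

```text
scene0 lid top z 0.10813678587010449 mean [0.51312165 0.21291318] circ 0.5110725164413452 0.2118324339389801 0.031228959560394287 276 span [0.05852303 0.05849486]
rack 0.04942906041865209 ((0.6046280860900879, -0.2015337496995926), (0.16985423862934113, 0.17233487963676453), 5.414257049560547) 591
body ((0.5391711592674255, 0.21467292308807373), (0.1086583286523819, 0.06687578558921814), 3.5689008235931396)
floor 248
side0 lid top z 0.11064862882194769 mean [0.50800263 0.21185678] circ 0.5100629329681396 0.20928911864757538 0.031870294362306595 343 span [0.05922642 0.06053072]
rack 0.05117172694588724 ((0.5989698767662048, -0.21849492192268372), (0.1522759199142456, 0.20434655249118805), 7.04719877243042) 391
body ((0.4926351010799408, 0.2233547866344452), (0.08086349815130234, 0.04326285049319267), 50.322471618652344)
floor 1051
```

Run:
```python
from h import *
for tag,C,(cen,mk) in [('scene0',[(55,138),(110,42),(347,105),(300,200)],((175,125),(168,170))),('side0',[(97,42),(230,50),(207,212),(67,208)],((170,122),(103,116)))]:
    c,p,d=load(tag); o=(205,160) if tag=='scene0' else (295,160)
    X=np.array([atz(c,o[0]+a/5-.4,o[1]+b/5-.4,.05)[:2] for a,b in C]); print(tag,X.round(4).tolist(),'mean',X.mean(0))
    e=np.roll(X,-1,0)-X; print(np.linalg.norm(e,axis=1), np.degrees(np.arctan2(e[:,1],e[:,0])))
    o=(355,190) if tag=='scene0' else (290,260)
    a=atz(c,o[0]+cen[0]/8-.44,o[1]+cen[1]/8-.44,.108);b=atz(c,o[0]+mk[0]/8-.44,o[1]+mk[1]/8-.44,.108)
    print('lid',a,b,np.degrees(np.arctan2(*(b-a)[1::-1])),np.linalg.norm(b-a))
```

```text
scene0 [[0.6239, -0.2821], [0.5377, -0.2933], [0.5166, -0.1256], [0.5987, -0.1164]] mean [ 0.56923271 -0.20433393]
[0.08700947 0.16903527 0.08255735 0.1676321 ] [-172.59938443   97.14500062    6.39940377  -81.33101578]
lid [0.51005455 0.21133402 0.108     ] [0.53049826 0.21565733 0.108     ] 11.940627561598323 0.0208958410233623
side0 [[0.6224, -0.2879], [0.5332, -0.3039], [0.5144, -0.1438], [0.6012, -0.1234]] mean [ 0.56778135 -0.2147354 ]
[0.09064671 0.16123583 0.08911723 0.1658509 ] [-169.79829366   96.67516866   13.23412803  -82.65422373]
lid [0.50953435 0.20654514 0.108     ] [0.53150342 0.21013846 0.108     ] 9.28919047307584 0.022260999776758213
```

Run:
```python
from h import *
c,p,d=load('scene0'); c2,p2,d2=load('side0')
P,uv=cloud(c,d,410,210,490,310); m=(P[:,2]>.03)&(P[:,2]<.4); print('sprayer',P[m].min(0),P[m].max(0))
for n,u,v,z in [('tray L',157,232,0),('tray F',228,264,0),('tray R',252,228,0.03)]: print(n,atz(c,u,v,z))
for n,u,v,z in [('dome top',254,207,.142),('dome top back',186,182,.142),('dome L',150,218,.142)]: print(n,atz(c,u,v,z))
for n,u,v in [('tray',237,196),('tray',293,206)]: print('side',n,atz(c2,u,v,0))
for n,u,v in [('dome nr',297,170),('dome bk',302,134),('far',247,130)]: print('side',n,atz(c2,u,v,.142))
cv2.imwrite('pics/dome.png',np.hstack([cv2.resize(p[170:275,140:265],None,fx=3.2,fy=3.2),cv2.resize(p2[115:220,230:355],None,fx=3.2,fy=3.2)]))
print(atz(c,161,180,0),atz(c,160,155,.128))
```

```text
sprayer [0.32717974 0.40160773 0.03000439] [0.67921855 0.53084857 0.28745823]
tray L [ 0.8262911  -0.37869141  0.        ]
tray F [ 0.82465035 -0.1208854   0.        ]
tray R [ 0.69857944 -0.10759995  0.03      ]
dome top [ 0.69432506 -0.093721    0.142     ]
dome top back [ 0.70276676 -0.31918556  0.142     ]
dome L [ 0.8541857  -0.33443065  0.142     ]
side tray [ 0.85041796 -0.13456676  0.        ]
side tray [ 0.65519056 -0.13878688  0.        ]
side dome nr [ 0.64732521 -0.15731536  0.142     ]
side dome bk [ 0.6807445  -0.34377072  0.142     ]
side far [ 0.86887982 -0.31644806  0.142     ]
[ 0.64846    -0.49633514  0.        ] [ 0.63848016 -0.46666995  0.128     ]
```

View pics/dome.png

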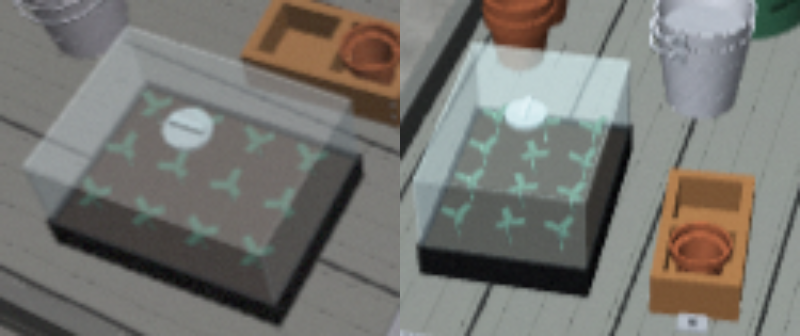

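```bash
cat >> h.py <<'E'
def go(x,y,z,yaw=None):
    s=read_state(); R=np.array(s['tcp_rot']); p=np.array(s['eef_pos'])
    d=R.T@(np.array([x,y,z])-p)*1000; th=np.arctan2(R[1,0],R[0,0])
    t=0 if yaw is None else -((np.radians(yaw)-th+np.pi)%(2*np.pi)-np.pi)
    print('shift mm',d.round(1),'turn',round(t,4),'| yaw now',np.degrees(th).round(2),'tilt',R[:2,2].round(4),'j7',round(s['joint_pos'][6],3),'pos',p.round(4),'F',np.round(s['ft_force'],1),'g',round(s['grip_width'],3),'t',s['clock'])
E
python3 -c "
from h import *
go(.48,-.15,.27,34)"
```

```text
shift mm [ 399.3 -343.7  -82.5] turn -0.2426 | yaw now 20.1 tilt [-0.0005  0.0014] j7 -0.21 pos [ 0.2231 -0.6099  0.1869] F [-0.2  0.1 -0.9] g 1.001 t 0.15
```

```bash
python3 -m crank '[30,-26,-16,0, 60,-52,-33,0, 90,-78,-50,0, 120,-104,-66,0, 150,-130,-82,0]' 1 60
python3 -c "
from h import *
go(.48,-.15,.27,34)"
```

```text
clock: 0.65
eef_pos: [0.3198, -0.4347, 0.2695]
tcp_rot: [[0.939, 0.344, -0.001], [0.344, -0.939, 0.002], [-0.0, -0.002, -1.0]]
ft_force: [-0.4, -0.8, 0.8]
grip_width: 1.001
shift mm [ 2.483e+02 -2.123e+02 -2.000e-01] turn -0.2426 | yaw now 20.1 tilt [-0.0008  0.0017] j7 -0.447 pos [ 0.3198 -0.4347  0.2695] F [-0.4 -0.8  0.8] g 1.001 t 0.65
```

```bash
python3 -m crank '[35,-30,0,-0.05, 70,-60,0,-0.1, 105,-90,0,-0.15, 140,-120,0,-0.2, 175,-150,0,-0.24]'
python3 -c "
from h import *
go(.47,.14,.27,34)"
```

```text
clock: 1.15
eef_pos: [0.433, -0.232, 0.2698]
tcp_rot: [[0.83, 0.558, -0.001], [0.558, -0.83, 0.001], [-0.0, -0.001, -1.0]]
ft_force: [1.0, 0.0, -0.2]
grip_width: 0.999
shift mm [ 2.384e+02 -2.879e+02  2.000e-01] turn -0.0009 | yaw now 33.95 tilt [-0.0009  0.0011] j7 -0.644 pos [ 0.433  -0.232   0.2698] F [ 1.   0.  -0.2] g 0.999 t 1.15
```

```bash
python3 -c "
from h import *
c,p,d=snap('wrist','w1')
R=np.array(c['R']);print(-R.T@c['t'],R[2], proj(c,[[.573,-.247,.008],[.512,.212,.108]]))"
```

```text
[ 0.49568199 -0.19037418  0.46642938] [-0.23211178 -0.1543409  -0.96036608] [[ 338.70257263   87.94094384]
 [ -46.8361362  -113.1143616 ]]
```

View pics/w1.png

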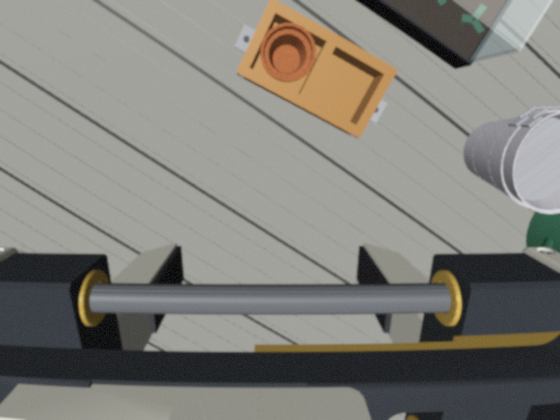

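The wrist picture shows the rack, with the pot at (288,52), the empty pocket at about (347,88), and its top corners near (277,2), (397,71), (358,135) and (238,72). I'll enlarge it for accurate corners.

```bash
python3 -c "
from h import *
c,p,d=load('w1')
cv2.imwrite('pics/w1c.png',cv2.resize(p[0:145,230:410],None,fx=4,fy=4,interpolation=cv2.INTER_CUBIC))"
```

```text
(no output)
```

View pics/w1c.png

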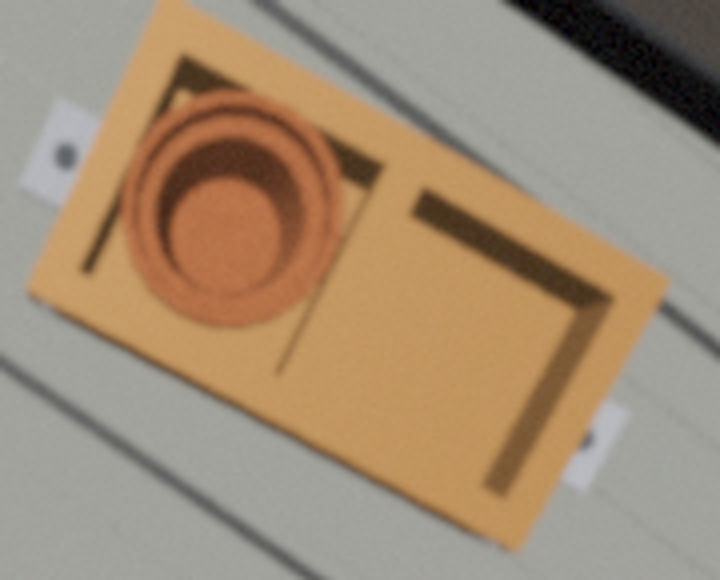

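```bash
python3 -c "
from h import *
c,p,d=load('w1')
f=lambda a,b,z: atz(c,230+a/4-.375,b/4-.375,z)[:2]
C=np.array([f(*q,.05) for q in [(30,290),(668,280),(517,550)]]); print(C.round(4).tolist())
e=C[1]-C[2]; e2=C[0]-C[2]
print('len',np.linalg.norm(e),np.linalg.norm(e2),'yaw',np.degrees(np.arctan2(e[1],e[0])),np.degrees(np.arctan2(e2[1],e2[0]))-90,'cen',(C[0]+C[1])/2)
Q=np.array([f(*q,.05) for q in [(424,189),(612,299),(505,497)]]); print('pocket top',Q.round(4).tolist(),'cen',(Q[0]+Q[2])/2,np.linalg.norm(Q[0]-Q[1]),np.linalg.norm(Q[2]-Q[1]))
P,uv=cloud(c,d,225,0,410,150); m=abs(P[:,2]-.05)<.006; print(np.median(P[m][:,2]),cv2.minAreaRect(P[m][:,:2].astype(np.float32)))
x=Q[1]-Q[2];y=Q[0]-Q[1];print(np.degrees(np.arctan2(x[1],x[0])),np.degrees(np.arctan2(y[1],y[0]))-90)
"
```

```text
[[0.5128, -0.1314], [0.6224, -0.2864], [0.5335, -0.2976]]
len 0.08955917687675753 0.16744607228637914 yaw 7.170564938685586 7.105151732966718 cen [ 0.56759237 -0.20890737]
pocket top [[0.6009, -0.2113], [0.6084, -0.2759], [0.5441, -0.2846]] cen [ 0.57250866 -0.24798741] 0.06498129793668633 0.06486018192955012
0.04957673335693013 ((0.5975843667984009, -0.2046475112438202), (0.15292206406593323, 0.17109160125255585), 7.556874752044678)
7.746143080914685 6.657467659447519
```

```bash
python3 -m crank '[41,-50,0,0, 80,-97,0,0, 120,-145,0,0, 160,-192,0,0, 200,-240,0,0]'
python3 -c "
from h import *
go(.47,.16,.27,34)
c,p,d=snap('wrist','w2');print(proj(c,[.511,.211,.108]))"
```

```text
clock: 1.7
eef_pos: [0.4584, 0.0165, 0.2717]
tcp_rot: [[0.823, 0.568, 0.003], [0.568, -0.823, 0.004], [0.004, -0.001, -1.0]]
ft_force: [0.4, 0.1, -0.2]
grip_width: 0.999
shift mm [  91.1 -111.5    2.3] turn 0.0105 | yaw now 34.6 tilt [0.0028 0.0037] j7 -1.133 pos [0.4584 0.0165 0.2717] F [ 0.4  0.1 -0.2] g 0.999 t 1.7
[[141.3344147   35.20020427]]
```

View pics/w2.png

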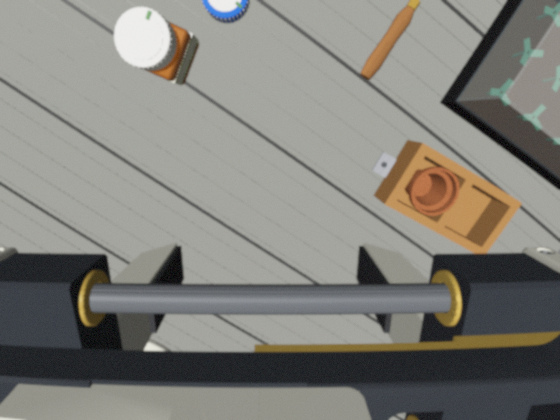

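```bash
python3 -m crank '[10,-28,3,0.01, 22,-58,12,0.01, 36,-88,22,0.01, 49,-116,30,0.01, 54,-130,30,0.01]'
python3 -m crank '[0,0,0,0, 0,0,0,0, 0,0,0,0, 0,0,0,0, 0,0,0,0]'
python3 -c "
from h import *
c,p,d=snap('wrist','w3');print(proj(c,[.511,.211,.108]))
go(.511,.211,.2,34)
P,uv=cloud(c,d); m=(abs(P[:,2]-.108)<.004)&(np.hypot(P[:,0]-.511,P[:,1]-.211)<.05)
print(m.sum(),np.median(P[m][:,2]),cv2.minEnclosingCircle(P[m][:,:2].astype(np.float32)),P[m][:,:2].mean(0))
cv2.imwrite('pics/w3c.png',cv2.resize(p[10:160,180:360],None,fx=4,fy=4,interpolation=cv2.INTER_CUBIC))
"
```

```text
clock: 2.25
eef_pos: [0.4264, 0.1664, 0.2427]
tcp_rot: [[0.821, 0.571, 0.003], [0.571, -0.821, 0.009], [0.008, -0.006, -1.0]]
ft_force: [-1.0, 0.4, -0.2]
grip_width: 0.999
clock: 2.75
eef_pos: [0.4269, 0.1654, 0.2427]
tcp_rot: [[0.822, 0.57, 0.003], [0.569, -0.822, 0.009], [0.008, -0.005, -1.0]]
ft_force: [0.6, -0.2, -0.1]
grip_width: 0.999
[[281.30337094  92.66656397]]
shift mm [94.8 10.9 43.4] turn 0.0128 | yaw now 34.74 tilt [0.0033 0.0087] j7 -1.519 pos [0.4268 0.1656 0.2427] F [ 0.7 -0.   0. ] g 0.999 t 2.8
3000 0.10813065959758267 ((0.5096074938774109, 0.2103249430656433), 0.03006395697593689) [0.50980582 0.21065674]
```

View pics/w3.png

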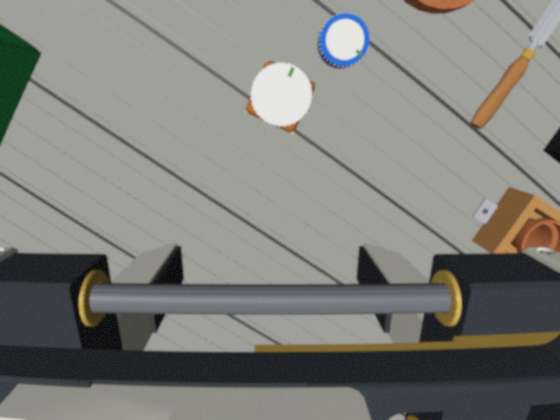

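The wrist picture shows the lid centred at about (281,94) with its green bar at (291,72). Body corners show at (267,63), (249,110), (293,130) and (313,85).

View pics/w3c.png

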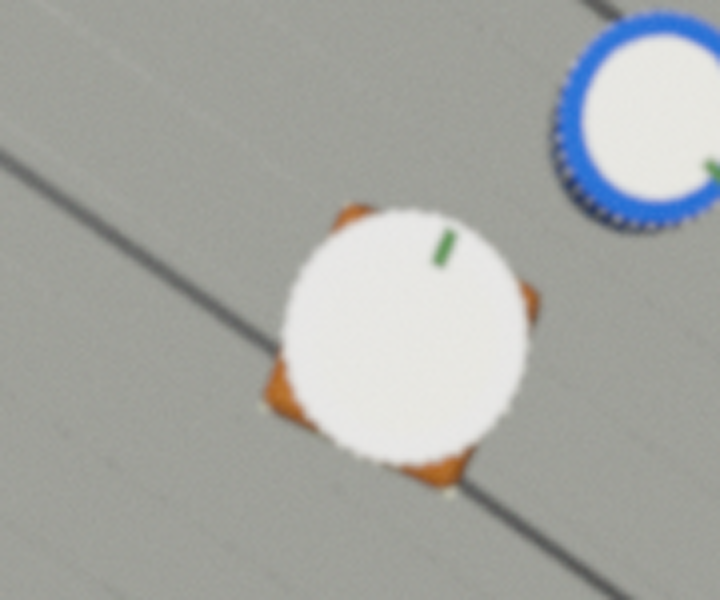

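```bash
python3 -c "
from h import *
c,p,d=load('w3')
f=lambda a,b,z: atz(c,180+a/4-.375,10+b/4-.375,z)[:2]
C=np.array([f(*q,.068) for q in [(345,208),(538,293),(455,487),(268,397)]]); e=np.roll(C,-1,0)-C
print('cen',C.mean(0),np.linalg.norm(e,axis=1),np.degrees(np.arctan2(e[:,1],e[:,0])))
a=f(405,337,.108)
for q in [(445,248),(451,232),(438,265)]:
  b=f(*q,.108)-a; print(a,np.degrees(np.arctan2(b[1],b[0])),np.linalg.norm(b))
b=f(451,232,.108)-f(438,265,.108);print(np.degrees(np.arctan2(b[1],b[0])))
go(.510,.2106,.2,34)
go(.510,.2106,.081,34)
"
```

```text
cen [0.50969696 0.21038812] [0.05556228 0.05516734 0.05638895 0.0525819 ] [ -77.74678469 -167.93233628   99.61692414   11.22273771]
[0.50985855 0.21069635] 10.091155672928119 0.022253581098042742
[0.50985855 0.21069635] 10.65624709002925 0.026081909728154055
[0.50985855 0.21069635] 9.649481397887456 0.018108379247370594
12.940544042826854
shift mm [93.7 10.7 43.4] turn 0.0128 | yaw now 34.74 tilt [0.0033 0.0087] j7 -1.519 pos [0.4268 0.1656 0.2427] F [ 0.7 -0.   0. ] g 0.999 t 2.8
shift mm [ 92.8  11.3 162.4] turn 0.0128 | yaw now 34.74 tilt [0.0033 0.0087] j7 -1.519 pos [0.4268 0.1656 0.2427] F [ 0.7 -0.   0. ] g 0.999 t 2.8
```

```bash
python3 -m crank '[30,4,10,0.01, 60,8,25,0.01, 93,11,43,0.01, 93,11,43,0.01, 93,11,43,0.01]'
python3 -c "
from h import *
go(.510,.2106,.081,34)"
```

```text
clock: 3.3
eef_pos: [0.509, 0.2102, 0.1993]
tcp_rot: [[0.827, 0.562, 0.0], [0.562, -0.827, 0.01], [0.006, -0.008, -1.0]]
ft_force: [-0.5, -0.6, 0.1]
grip_width: 1.0
shift mm [  0.4   1.2 118.3] turn 0.0033 | yaw now 34.19 tilt [0.0002 0.0096] j7 -1.741 pos [0.509  0.2102 0.1993] F [-0.5 -0.6  0.1] g 1.0 t 3.3
```

```bash
python3 -m crank '[0,0,30,0, 0,0,60,0, 0,1,90,0, 0.4,1.2,110,0, 0.4,1.2,118,0]'
python3 -m crank '[0,0,0,0, 0,0,0,0, 0,0,0,0, 0,0,0,0, 0,0,0,0]' 0 60
python3 -m crank '[0,0,0,0, 0,0,0,0, 0,0,0,0, 0,0,0,0, 0,0,0,0]'
python3 -c "
from h import *
go(.510,.2106,.081,34)"
```

```text
clock: 3.8
eef_pos: [0.5089, 0.209, 0.0806]
tcp_rot: [[0.828, 0.561, -0.001], [0.561, -0.827, 0.008], [0.004, -0.007, -1.0]]
ft_force: [-0.7, -0.4, -0.0]
grip_width: 0.999
clock: 4.3
eef_pos: [0.5094, 0.2092, 0.0813]
tcp_rot: [[0.828, 0.561, 0.0], [0.561, -0.828, 0.008], [0.005, -0.007, -1.0]]
ft_force: [0.2, 0.5, -0.2]
grip_width: 0.617
clock: 4.8
eef_pos: [0.5093, 0.2092, 0.0813]
tcp_rot: [[0.828, 0.561, 0.0], [0.561, -0.828, 0.008], [0.005, -0.007, -1.0]]
ft_force: [0.1, 0.4, -0.2]
grip_width: 0.178
shift mm [ 1.3 -0.8  0.3] turn 0.0026 | yaw now 34.15 tilt [0.0001 0.0082] j7 -1.857 pos [0.5093 0.2092 0.0813] F [ 0.1  0.4 -0.2] g 0.178 t 4.8
```

The opening is 0.178, but the 58 mm lid should hold it at 0.63, so something is wrong. I'll take a look.

```bash
python3 -c "
from h import *
a=snap('scene','s4')[1];b=snap('side','d4')[1];c=snap('wrist','w4')[1]
cr=lambda p,x,y:cv2.resize(p[y:y+100,x:x+130],None,fx=3,fy=3,interpolation=cv2.INTER_CUBIC)
cv2.imwrite('pics/j4.png',np.hstack([cr(a,310,150),cr(b,240,230)]))
s=read_state();print(s['grip_width'],s['clock'])"
```

```text
0.0515960543826966 4.95
```

View pics/j4.png

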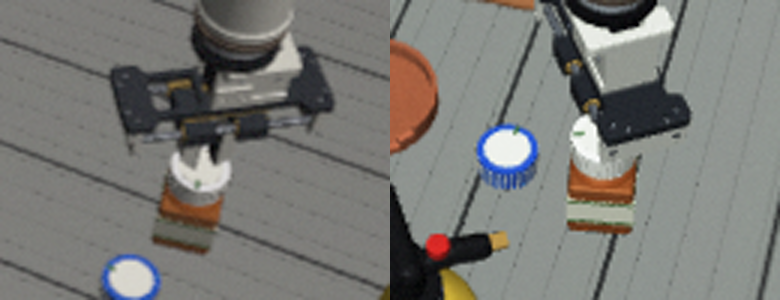

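View pics/w4.png

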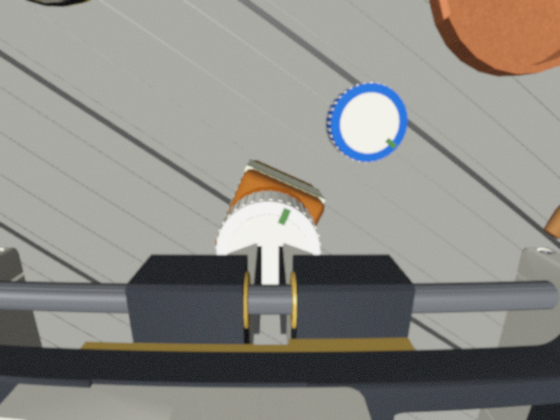

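```bash
python3 -c "
from h import *
for t in ['s4','d4','w4']:
  c,p,d=load(t)
  P,uv=cloud(c,d); m=(abs(P[:,2]-.108)<.005)&(np.hypot(P[:,0]-.511,P[:,1]-.211)<.08)
  g=p.reshape(-1,3)[(d>0).ravel()]; w=g.min(1)>150
  Q=P[m&w]; print(t,len(Q),cv2.minEnclosingCircle(Q[:,:2].astype(np.float32)),Q[:,:2].min(0),Q[:,:2].max(0))
  print(proj(c,[read_state()['eef_pos']]))
cr=lambda p,x,y:cv2.resize(p[y:y+75,x:x+75],None,fx=5,fy=5,interpolation=cv2.INTER_CUBIC)
a,b=load('s4')[1],load('d4')[1]
cv2.imwrite('pics/j4b.png',np.hstack([cr(a,340,170),cr(b,275,250)]))
"
```

```text
s4 157 ((0.5115069150924683, 0.21250702440738678), 0.028617756441235542) [0.48723151 0.18537361] [0.53873239 0.24095814]
[[374.24391002 210.05860446]]
d4 103 ((0.5096269845962524, 0.2111508846282959), 0.028721921145915985) [0.48708376 0.19069243] [0.53726349 0.23889298]
[[310.37787412 281.748983  ]]
w4 4580 ((0.5100932121276855, 0.21058377623558044), 0.029774043709039688) [0.49063239 0.18512521] [0.53916667 0.23995523]
[[269.44867695 235.90570627]]
```

View pics/j4b.png

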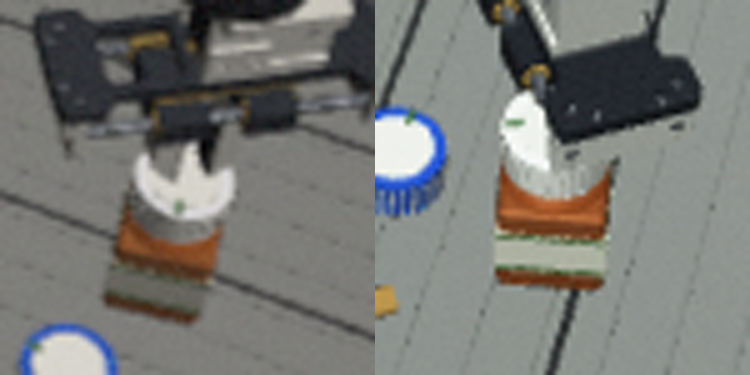

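```bash
python3 -c "
from h import *
c,p,d=load('w4')
for v in range(240,300,4): print(v,[ (u,*atd(c,d,u,v).round(3)) for u in (250,262,270,284)])
cv2.imwrite('pics/w4c.png',cv2.resize(p[180:310,190:350],None,fx=5,fy=4.6,interpolation=cv2.INTER_CUBIC))
s=read_state();print(s['eef_pos'],s['grip_width'],s['ft_force'])
"
```

```text
240 [(250, np.float64(0.51), np.float64(0.222), np.float64(0.109)), (262, np.float64(0.514), np.float64(0.217), np.float64(0.109)), (270, np.float64(0.516), np.float64(0.213), np.float64(0.108)), (284, np.float64(0.52), np.float64(0.207), np.float64(0.108))]
244 [(250, np.float64(0.508), np.float64(0.221), np.float64(0.108)), (262, np.float64(0.512), np.float64(0.215), np.float64(0.108)), (270, np.float64(0.514), np.float64(0.212), np.float64(0.108)), (284, np.float64(0.523), np.float64(0.209), np.float64(0.122))]
248 [(250, np.float64(0.514), np.float64(0.223), np.float64(0.128)), (262, np.float64(0.509), np.float64(0.214), np.float64(0.107)), (270, np.float64(0.512), np.float64(0.211), np.float64(0.109)), (284, np.float64(0.522), np.float64(0.209), np.float64(0.127))]
252 [(250, np.float64(0.513), np.float64(0.223), np.float64(0.132)), (262, np.float64(0.508), np.float64(0.213), np.float64(0.108)), (270, np.float64(0.51), np.float64(0.209), np.float64(0.108)), (284, np.float64(0.522), np.float64(0.209), np.float64(0.132))]
256 [(250, np.float64(0.513), np.float64(0.222), np.float64
[... 2191 characters left out ...]
25), np.float64(0.2)), (284, np.float64(0.537), np.float64(0.222), np.float64(0.201))]
292 [(250, np.float64(0.531), np.float64(0.229), np.float64(0.201)), (262, np.float64(0.533), np.float64(0.227), np.float64(0.202)), (270, np.float64(0.535), np.float64(0.225), np.float64(0.202)), (284, np.float64(0.537), np.float64(0.222), np.float64(0.201))]
296 [(250, np.float64(0.531), np.float64(0.229), np.float64(0.202)), (262, np.float64(0.533), np.float64(0.226), np.float64(0.203)), (270, np.float64(0.534), np.float64(0.224), np.float64(0.202)), (284, np.float64(0.536), np.float64(0.221), np.float64(0.202))]
[0.50937544 0.20915794 0.08129546] 0.0515960543826966 [ 0.51108023  0.13976146 -1.11781849]
```

View pics/w4c.png

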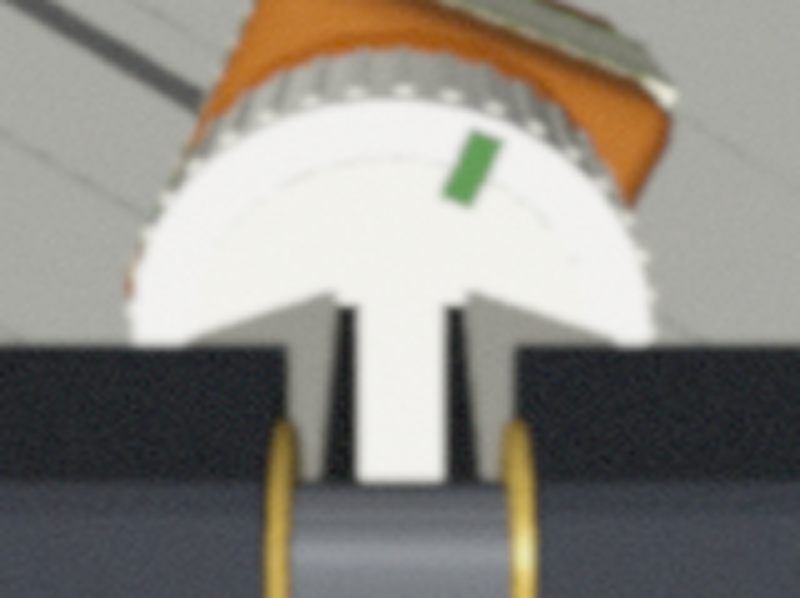

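```bash
python3 -c "
from h import *
for t,uvs in [('s4',[(382,199),(382,201),(382,202),(381,203),(382,204),(375,200),(376,198)]),('d4',[(310,278),(309,276),(312,279),(308,272),(314,281),(316,282)])]:
  c,p,d=load(t)
  for u,v in uvs: print(t,u,v,atd(c,d,u,v).round(3),p[v,u])
  P,uv=cloud(c,d); 
  s=read_state(); R=np.array(s['tcp_rot']); q=(P-s['eef_pos'])@R*1000
  m=(abs(q[:,0])<14)&(abs(q[:,1])<35)&(q[:,2]<-29)&(q[:,2]>-200); 
  print(np.histogram(q[m][:,2],bins=range(-120,-25,6)))
"
```

```text
s4 382 199 [0.511 0.221 0.145] [29 30 29]
s4 382 201 [0.512 0.223 0.138] [68 72 73]
s4 382 202 [0.512 0.224 0.133] [77 81 81]
s4 381 203 [0.512 0.222 0.127] [36 38 40]
s4 382 204 [0.513 0.226 0.126] [117 121 122]
s4 375 200 [0.528 0.205 0.152] [107 113 112]
s4 376 198 [0.556 0.21  0.196] [62 62 64]
(array([ 0,  1,  2,  1,  4,  7,  8,  8, 21, 19, 17, 15,  9,  5, 11]), array([-120, -114, -108, -102,  -96,  -90,  -84,  -78,  -72,  -66,  -60,
        -54,  -48,  -42,  -36,  -30]))
d4 310 278 [0.491 0.296 0.211] [120 126 123]
d4 309 276 [0.512 0.216 0.113] [209 218 213]
d4 312 279 [0.485 0.303 0.219] [135 140 137]
d4 308 272 [0.519 0.202 0.111] [229 235 232]
d4 314 281 [0.482 0.294 0.201] [88 90 86]
d4 316 282 [0.478 0.29  0.193] [144 152 147]
(array([ 0,  0,  0,  0,  0,  0,  0,  0,  0,  0,  0,  1,  3,  1, 13]), array([-120, -114, -108, -102,  -96,  -90,  -84,  -78,  -72,  -66,  -60,
        -54,  -48,  -42,  -36,  -30]))
```

```bash
python3 -c "
from h import *
c,p,d=load('d4')
cv2.imwrite('pics/d4c.png',cv2.resize(p[255:295,290:340],None,fx=14,fy=14,interpolation=cv2.INTER_NEAREST))"
```

```text
(no output)
```

View pics/d4c.png

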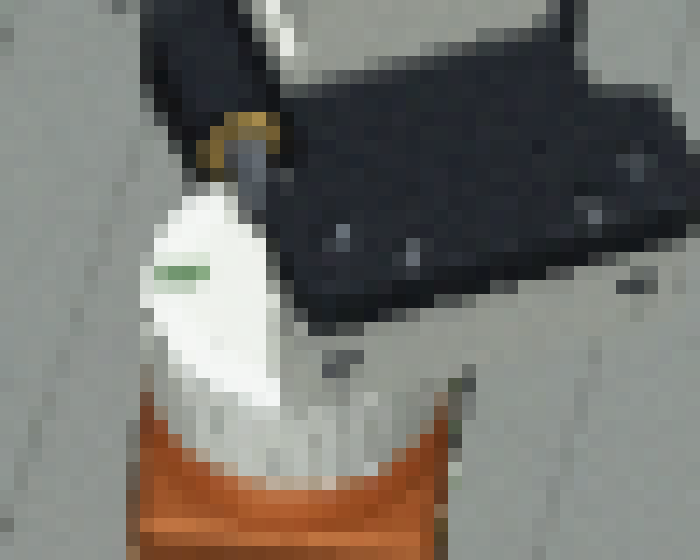

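The jar has not moved. The fingers closed over the lid: the scene and wrist depths both put the real fingertips near z≈0.125, while the reported TCP is at 0.081. So the tips sit about 43 mm above where the state says, and x and y agree. I'll open, go down by that amount and check with the camera.

```bash
python3 -m crank '[0,0,0,0, 0,0,0,0, 0,0,0,0, 0,0,0,0, 0,0,0,0]' 1 60
python3 -m crank '[1,-1,0,0, 1,-1,0,0, 1,-1,0,0, 1,-1,0,0, 1,-1,0,0]'
```

```text
clock: 5.45
eef_pos: [0.5094, 0.2092, 0.0813]
tcp_rot: [[0.828, 0.561, 0.0], [0.561, -0.828, 0.008], [0.005, -0.007, -1.0]]
ft_force: [-0.3, -0.2, 0.8]
grip_width: 0.432
clock: 5.95
eef_pos: [0.5096, 0.2106, 0.0813]
tcp_rot: [[0.828, 0.561, 0.0], [0.561, -0.828, 0.008], [0.005, -0.007, -1.0]]
ft_force: [-1.2, -0.0, -0.3]
grip_width: 0.867
```

```bash
python3 -m crank '[0,0,10,0, 0,0,20,0, 0,0,30,0, 0,0,30,0, 0,0,30,0]'
python3 -c "
from h import *
go(.510,.2106,.037,34)
c,p,d=snap('wrist','w5'); a=snap('scene','s5')[1]
cv2.imwrite('pics/s5c.png',cv2.resize(a[160:240,330:420],None,fx=6,fy=6,interpolation=cv2.INTER_CUBIC))"
```

```text
clock: 6.45
eef_pos: [0.5091, 0.2108, 0.0507]
tcp_rot: [[0.827, 0.562, -0.001], [0.562, -0.827, 0.008], [0.004, -0.007, -1.0]]
ft_force: [0.2, -0.5, 0.6]
grip_width: 1.0
shift mm [ 0.5  0.8 13.7] turn 0.0029 | yaw now 34.16 tilt [-0.0011  0.008 ] j7 -1.891 pos [0.5091 0.2108 0.0507] F [ 0.2 -0.5  0.6] g 1.0 t 6.45
```

View pics/w5.png

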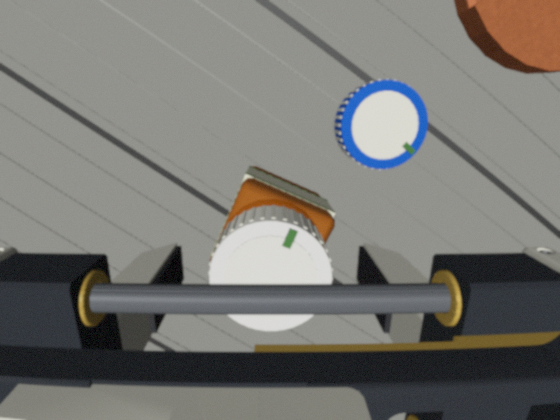

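View pics/s5c.png

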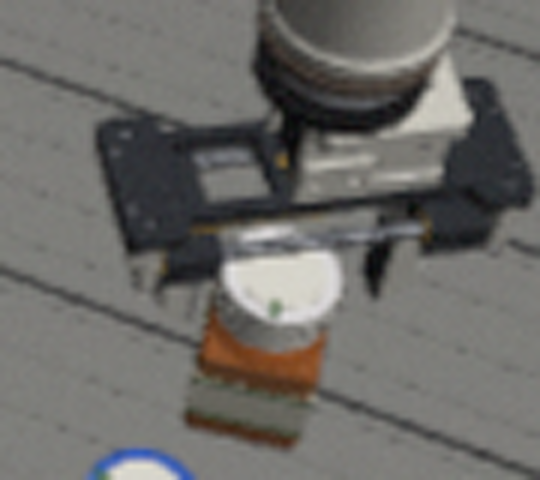

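The wrist picture shows the lid at (270,275), centred between fingers at (165,265) and (375,265). The scene picture shows the fingers either side of the lid. I'll check tip height by depth.

```bash
python3 -c "
from h import *
c,p,d=load('w5')
for u in (358,360,364,370,178,174): print(u,[ (v,atd(c,d,u,v)[2].round(3)) for v in (244,246,248,250,252,254,258,262,270)])"
```

```text
358 [(244, np.float64(-0.0)), (246, np.float64(-0.001)), (248, np.float64(-0.0)), (250, np.float64(-0.0)), (252, np.float64(-0.001)), (254, np.float64(-0.0)), (258, np.float64(0.09)), (262, np.float64(0.089)), (270, np.float64(0.091))]
360 [(244, np.float64(-0.001)), (246, np.float64(0.089)), (248, np.float64(0.092)), (250, np.float64(0.092)), (252, np.float64(0.092)), (254, np.float64(0.092)), (258, np.float64(0.093)), (262, np.float64(0.094)), (270, np.float64(0.094))]
364 [(244, np.float64(0.09)), (246, np.float64(0.09)), (248, np.float64(0.091)), (250, np.float64(0.095)), (252, np.float64(0.098)), (254, np.float64(0.099)), (258, np.float64(0.1)), (262, np.float64(0.1)), (270, np.float64(0.102))]
370 [(244, np.float64(-0.0)), (246, np.float64(0.093)), (248, np.float64(0.095)), (250, np.float64(0.096)), (252, np.float64(0.101)), (254, np.float64(0.103)), (258, np.float64(0.104)), (262, np.float64(0.108)), (270, np.float64(0.11))]
178 [(244, np.float64(0.001)), (246, np.float64(0.09)), (248, np.float64(0.093)), (250, np.float64(0.096)), (252, np.float64(0.097)), (254, np.float64(0.098)), (258, np.float64(0.097)), (262, np.float64(0.098)), (270, np.float64(0.099))]
174 [(244, np.float64(0.092)), (246, np.float64(0.093)), (248, np.float64(0.095)), (250, np.float64(0.096)), (252, np.float64(0.098)), (254, np.float64(0.1)), (258, np.float64(0.103)), (262, np.float64(0.103)), (270, np.float64(0.105))]
```

```bash
python3 -m crank '[0.5,0.5,5,0, 0.5,0.5,10.5,0, 0.5,0.5,10.5,0, 0.5,0.5,10.5,0, 0.5,0.5,10.5,0]' 0 60
python3 -m crank '[0,0,0,0, 0,0,0,0, 0,0,0,0, 0,0,0,0, 0,0,0,0]'
python3 -c "
from h import *
go(.510,.2106,.04,34)"
```

```text
clock: 7.05
eef_pos: [0.5104, 0.2112, 0.041]
tcp_rot: [[0.827, 0.561, 0.0], [0.561, -0.827, 0.009], [0.005, -0.007, -1.0]]
ft_force: [-1.9, 0.5, -1.8]
grip_width: 0.624
clock: 7.55
eef_pos: [0.5103, 0.2113, 0.041]
tcp_rot: [[0.827, 0.562, 0.0], [0.562, -0.827, 0.009], [0.005, -0.007, -1.0]]
ft_force: [0.1, 0.3, -1.6]
grip_width: 0.624
shift mm [-0.7  0.4  1. ] turn 0.0029 | yaw now 34.16 tilt [0.0002 0.0087] j7 -1.902 pos [0.5103 0.2113 0.041 ] F [ 0.1  0.3 -1.6] g 0.624 t 7.55
```

```bash
python3 -m crank '[0,0,-15,0, 0,0,-40,0, 0,0,-65,0, 0,0,-90,0, 0,0,-110,0]'
python3 -c "
from h import *
go(.53,-.02,.155,30.2)
go(.5725,-.2481,.155,30.2)"
```

```text
clock: 8.05
eef_pos: [0.5101, 0.2102, 0.1529]
tcp_rot: [[0.827, 0.562, 0.001], [0.562, -0.827, 0.009], [0.005, -0.007, -1.0]]
ft_force: [1.1, 0.0, -5.4]
grip_width: 0.625
shift mm [-112.9  201.6   -4.1] turn 0.0695 | yaw now 34.18 tilt [0.0006 0.0085] j7 -1.786 pos [0.5101 0.2102 0.1529] F [ 1.1  0.  -5.4] g 0.625 t 8.05
shift mm [-205.9  414.2   -6. ] turn 0.0695 | yaw now 34.18 tilt [0.0006 0.0085] j7 -1.786 pos [0.5101 0.2102 0.1529] F [ 1.1  0.  -5.4] g 0.625 t 8.05
```

```bash
python3 -m crank '[-10,20,-1,0, -27,50,-3,0.02, -44,82,-4,0.03, -61,114,-4,0.05, -78,146,-4,0.07]'
python3 -c "
from h import *
go(.5725,-.2481,.155,30.2)"
```

```text
clock: 8.55
eef_pos: [0.527, 0.0441, 0.1561]
tcp_rot: [[0.865, 0.502, 0.0], [0.502, -0.865, 0.008], [0.004, -0.007, -1.0]]
ft_force: [0.2, 0.2, -4.8]
grip_width: 0.628
shift mm [-107.5  275.5   -1.3] turn -0.0008 | yaw now 30.16 tilt [0.0002 0.008 ] j7 -1.517 pos [0.527  0.0441 0.1561] F [ 0.2  0.2 -4.8] g 0.628 t 8.55
```

```bash
python3 -m crank '[-14,34,0,0, -28,69,0,0, -42,104,0,0, -56,139,0,0, -68,172,0,0]'
python3 -c "
from h import *
go(.5725,-.2481,.155,30.2)"
```

```text
clock: 9.05
eef_pos: [0.5539, -0.1409, 0.155]
tcp_rot: [[0.865, 0.502, -0.001], [0.502, -0.865, 0.008], [0.003, -0.007, -1.0]]
ft_force: [1.1, -0.2, -5.2]
grip_width: 0.628
shift mm [-37.7 102.   -0.8] turn -0.0014 | yaw now 30.12 tilt [-0.0006  0.0075] j7 -1.191 pos [ 0.5539 -0.1409  0.155 ] F [ 1.1 -0.2 -5.2] g 0.628 t 9.05
```

```bash
python3 -m crank '[-10,28,0,0, -20,54,0,0, -30,82,0,0, -37.7,102,0,0, -37.7,102,0,0]'
python3 -c "
from h import *
a=snap('scene','s6')[1];b=snap('side','d6')[1];c,p,d=snap('wrist','w6')
go(.5725,-.2481,.155,30.2)
cr=lambda p,x,y:cv2.resize(p[y:y+90,x:x+90],None,fx=4.4,fy=4.4,interpolation=cv2.INTER_CUBIC)
cv2.imwrite('pics/j6.png',np.hstack([cr(a,195,120),cr(b,280,115)]))"
```

```text
clock: 9.55
eef_pos: [0.5713, -0.2535, 0.154]
tcp_rot: [[0.868, 0.496, -0.002], [0.496, -0.868, 0.006], [0.001, -0.006, -1.0]]
ft_force: [-0.4, -0.8, -5.5]
grip_width: 0.624
shift mm [-0.1  1.3 -0.7] turn -0.0009 | yaw now 30.15 tilt [-0.0013  0.0089] j7 -1.032 pos [ 0.572  -0.2469  0.1543] F [ 0.1  0.1 -5. ] g 0.624 t 9.7
```

View pics/j6.png

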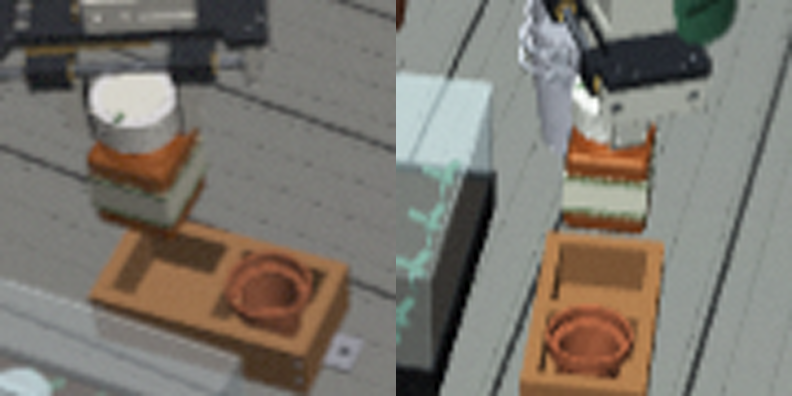

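View pics/w6.png

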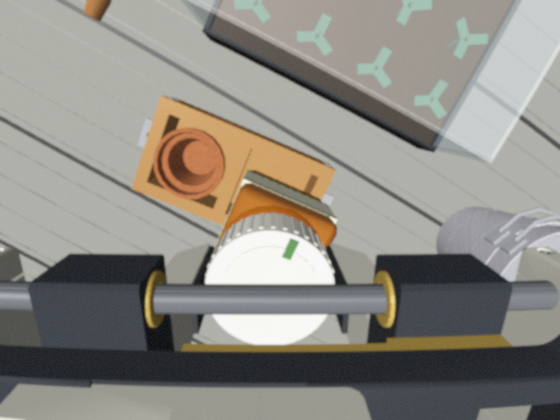

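```bash
python3 -c "
from h import *
c,p,d=load('w6')
cv2.imwrite('pics/w6c.png',cv2.resize(p[80:260,120:350],None,fx=3.4,fy=3.3,interpolation=cv2.INTER_CUBIC))
a=load('s6')[1]; cv2.imwrite('pics/s6c.png',cv2.resize(a[130:215,205:285],None,fx=7,fy=7,interpolation=cv2.INTER_CUBIC))"
```

```text
(no output)
```

View pics/w6c.png

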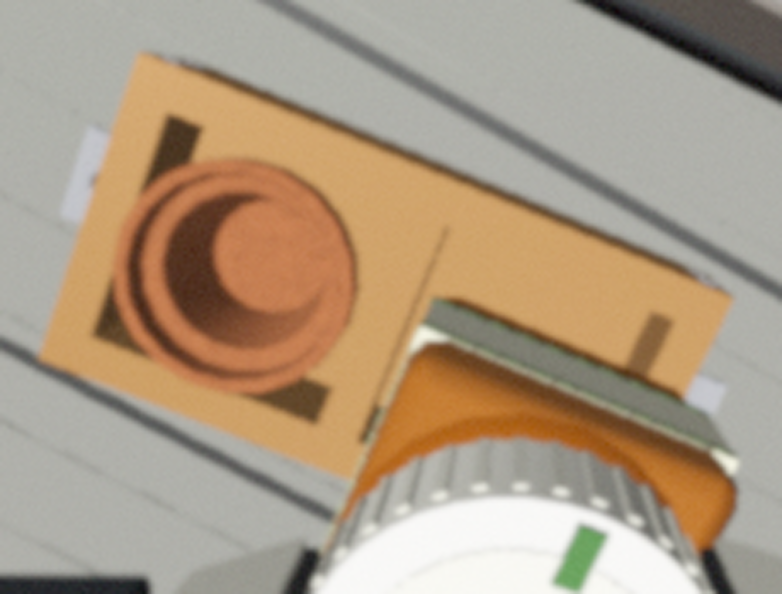

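View pics/s6c.png

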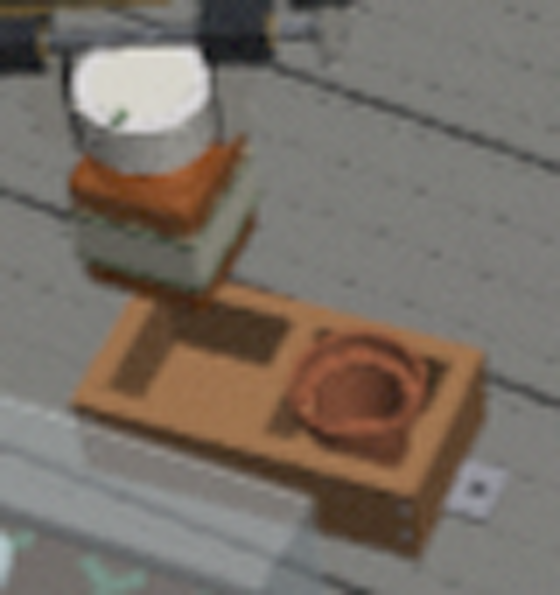

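```bash
python3 -c "
from h import *
c,p,d=load('w6')
f=lambda a,b: (120+a/3.4-.35,80+b/3.3-.35)
for q in [(440,335),(500,358),(560,382),(640,414),(700,440)]: print(atd(c,d,*f(*q)).round(4))
Z=.113
A=atz(c,*f(415,342),Z+.055);B=atz(c,*f(737,468),Z+.055);e=A-B;print(A,B,np.linalg.norm(e),'jar yaw',np.degrees(np.arctan2(e[1],e[0]))-90)
A=atz(c,*f(140,55),.05);B=atz(c,*f(730,290),.05);D=atz(c,*f(42,360),.05);e=A-B;print(np.linalg.norm(e),'rack yaw',np.degrees(np.arctan2(e[1],e[0]))-90,'cen',(B+D)/2)
P,uv=cloud(c,d); m=(abs(P[:,2]-.221)<.003)&(np.hypot(P[:,0]-.572,P[:,1]+.247)<.05)
print(m.sum(),np.median(P[m][:,2]),cv2.minEnclosingCircle(P[m][:,:2].astype(np.float32)))
b=atz(c,*f(580,557),.221); print('mark',b)
"
```

```text
[ 0.5979 -0.2196  0.1629]
[ 0.5993 -0.2305  0.162 ]
[ 0.6004 -0.2419  0.1603]
[ 0.6022 -0.2573  0.1599]
[ 0.6029 -0.2701  0.1566]
[ 0.59581551 -0.21636827  0.168     ] [ 0.60371937 -0.27497987  0.168     ] 0.05914212860549078 jar yaw 7.680090185636985
0.16705788834851665 rack yaw 7.933818598257076 cen [ 0.56855856 -0.20820791  0.05      ]
8917 0.22128557540751642 ((0.5812786817550659, -0.24358278512954712), 0.046069514006376266)
mark [ 0.59349589 -0.24656522  0.221     ]
```

```bash
python3 -c "
from h import *
go(.5735,-.2470,.098,29.9)"
```

```text
shift mm [ 1.1  1.3 56.3] turn 0.0044 | yaw now 30.15 tilt [-0.0013  0.0089] j7 -1.032 pos [ 0.572  -0.2469  0.1543] F [ 0.1  0.1 -5. ] g 0.624 t 9.7
```

```bash
python3 -m crank '[1,1.3,15,0, 1,1.3,35,0, 1,1.3,50,0, 1,1.3,56,0, 1,1.3,56,0]'
python3 -c "
from h import *
a=snap('scene','s7')[1];b=snap('side','d7')[1];c,p,d=snap('wrist','w7')
go(.5735,-.2470,.049,29.9)
cr=lambda p,x,y:cv2.resize(p[y:y+70,x:x+70],None,fx=5.6,fy=5.6,interpolation=cv2.INTER_CUBIC)
cv2.imwrite('pics/j7.png',np.hstack([cr(a,205,150),cr(b,295,140)]))"
```

```text
clock: 10.2
eef_pos: [0.5725, -0.2462, 0.0968]
tcp_rot: [[0.864, 0.503, -0.004], [0.503, -0.864, 0.01], [0.002, -0.011, -1.0]]
ft_force: [-0.1, -1.5, -5.0]
grip_width: 0.627
shift mm [-0.9  0.  50. ] turn 0.0046 | yaw now 30.17 tilt [-0.      0.0087] j7 -1.07 pos [ 0.5742 -0.247   0.099 ] F [ 0.1  0.4 -5.1] g 0.624 t 10.35
```

View pics/j7.png

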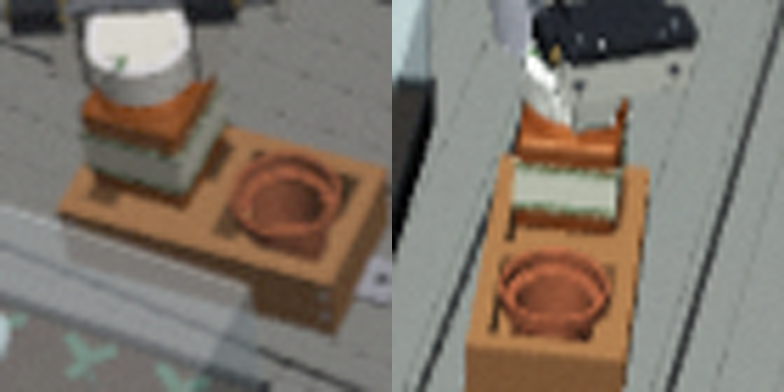

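The jar is lined up over the empty pocket, with its underside just above the rack rim. Going down slowly.

```bash
python3 -m crank '[-0.5,0,5,0, -0.8,0,10,0, -0.8,0,16,0, -0.8,0,22,0, -0.8,0,28,0]'
python3 -c "
from h import *
go(.5735,-.2470,.049,29.9)"
```

```text
clock: 10.85
eef_pos: [0.5733, -0.2471, 0.0703]
tcp_rot: [[0.865, 0.502, -0.0], [0.502, -0.865, 0.009], [0.004, -0.008, -1.0]]
ft_force: [-0.2, -0.1, -5.1]
grip_width: 0.632
shift mm [ 0.1  0.2 21.3] turn 0.0046 | yaw now 30.16 tilt [-0.0004  0.0088] j7 -1.089 pos [ 0.5733 -0.2471  0.0703] F [-0.2 -0.1 -5.1] g 0.632 t 10.85
```

No contact so far. Next 17 mm, then the last few gently.

```bash
python3 -m crank '[0,0,4,0, 0,0,8,0, 0,0,12,0, 0,0,15,0, 0,0,18,0]'
python3 -c "
from h import *
go(.5735,-.2470,.049,29.9)"
```

```text
clock: 11.35
eef_pos: [0.5734, -0.247, 0.0522]
tcp_rot: [[0.865, 0.502, -0.0], [0.502, -0.865, 0.009], [0.004, -0.008, -1.0]]
ft_force: [-0.7, 0.1, -5.0]
grip_width: 0.626
shift mm [0.1 0.1 3.2] turn 0.0045 | yaw now 30.16 tilt [-0.0002  0.0087] j7 -1.102 pos [ 0.5734 -0.247   0.0522] F [-0.7  0.1 -5. ] g 0.626 t 11.35
```

```bash
python3 -m crank '[0,0,1,0, 0,0,2,0, 0,0,2.5,0, 0,0,3,0, 0,0,3,0]'
python3 -c "
from h import *
go(.5735,-.2470,.049,29.9)"
```

```text
clock: 11.85
eef_pos: [0.5735, -0.247, 0.0492]
tcp_rot: [[0.865, 0.502, -0.0], [0.502, -0.865, 0.009], [0.004, -0.008, -1.0]]
ft_force: [-0.5, 0.4, -5.5]
grip_width: 0.625
shift mm [0.  0.  0.2] turn 0.0045 | yaw now 30.16 tilt [-0.0001  0.0087] j7 -1.105 pos [ 0.5735 -0.247   0.0492] F [-0.5  0.4 -5.5] g 0.625 t 11.85
```

```bash
python3 -m crank '[0,0,0.3,0, 0,0,0.6,0, 0,0,0.9,0, 0,0,1,0, 0,0,1,0]'
python3 -c "
from h import *
go(.5735,-.2470,.049,29.9)"
```

```text
clock: 12.35
eef_pos: [0.5737, -0.2469, 0.049]
tcp_rot: [[0.865, 0.503, 0.0], [0.503, -0.864, 0.008], [0.004, -0.007, -1.0]]
ft_force: [-3.2, 1.8, 3.7]
grip_width: 0.625
shift mm [-0.3 -0.  -0. ] turn 0.0047 | yaw now 30.17 tilt [0.0003 0.0083] j7 -1.105 pos [ 0.5737 -0.2469  0.049 ] F [-3.2  1.8  3.7] g 0.625 t 12.35
```

Contact at z=0.049 (underside = 8 mm floor), with the force now changed sign, so the jar is seated. Now I'll unscrew (negative turn about tool z = anticlockwise from above).

```bash
python3 -m crank '[0,0,0,-0.05, 0,0,0,-0.13, 0,0,0,-0.21, 0,0,0,-0.29, 0,0,0,-0.36]' - 60
python3 -c "
from h import *
go(.5735,-.2470,.049,29.9);print(np.round(read_state()['moment'],2))"
```

```text
clock: 12.85
eef_pos: [0.5738, -0.2469, 0.0491]
tcp_rot: [[0.631, 0.776, 0.0], [0.776, -0.631, 0.009], [0.007, -0.005, -1.0]]
ft_force: [-2.5, 2.1, 1.0]
grip_width: 0.625
shift mm [-0.3 -0.1  0.1] turn 0.3663 | yaw now 50.88 tilt [0.0005 0.0087] j7 -0.79 pos [ 0.5738 -0.2469  0.0491] F [-2.5  2.1  1. ] g 0.625 t 12.85
[ 0.17  0.34 -0.52]
```

```bash
python3 -m crank '[0,0,0,-0.08, 0,0,0,-0.16, 0,0,0,-0.24, 0,0,0,-0.32, 0,0,0,-0.4]'
python3 -c "
from h import *
go(.5735,-.2470,.049,29.9);print(np.round(read_state()['moment'],2))
a=snap('wrist','w8')[1]"
```

```text
clock: 13.35
eef_pos: [0.5751, -0.2461, 0.0498]
tcp_rot: [[0.277, 0.961, 0.003], [0.961, -0.277, 0.01], [0.01, 0.0, -1.0]]
ft_force: [-0.8, 2.9, 3.5]
grip_width: 0.627
shift mm [-1.3 -1.3  0.8] turn 0.7687 | yaw now 73.94 tilt [0.003  0.0098] j7 -0.438 pos [ 0.5751 -0.2461  0.0498] F [-0.8  2.9  3.5] g 0.627 t 13.35
[ 0.59 -0.1  -0.47]
```

View pics/w8.png

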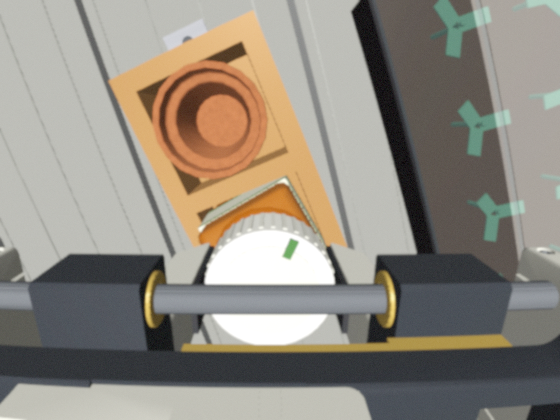

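```bash
python3 -m crank '[-0.2,-0.2,0.1,-0.08, -0.4,-0.4,0.2,-0.17, -0.6,-0.6,0.3,-0.26, -0.8,-0.8,0.4,-0.35, -1,-1,0.4,-0.42]'
python3 -c "
from h import *
go(.5735,-.2470,.049,29.9);print(np.round(read_state()['moment'],2))"
```

```text
clock: 13.9
eef_pos: [0.5749, -0.2447, 0.0509]
tcp_rot: [[-0.145, 0.989, 0.004], [0.989, 0.145, 0.012], [0.011, 0.006, -1.0]]
ft_force: [-3.7, 4.9, 10.4]
grip_width: 0.626
shift mm [-2.1 -1.7  1.9] turn 1.1949 | yaw now 98.36 tilt [0.0042 0.0118] j7 -0.061 pos [ 0.5749 -0.2447  0.0509] F [-3.7  4.9 10.4] g 0.626 t 13.9
[ 1.06  0.93 -0.47]
```

```bash
python3 -m crank '[-0.5,-0.4,0,-0.05, -1,-0.8,0,-0.1, -1.2,-1,0,-0.13, -1.2,-1,0,-0.13, -1.2,-1,0,-0.13]'
python3 -c "
from h import *
go(.5735,-.2470,.049,29.9);print(np.round(read_state()['moment'],2))
a=snap('wrist','w9')[1]"
```

```text
clock: 14.4
eef_pos: [0.5744, -0.2447, 0.0521]
tcp_rot: [[-0.271, 0.962, 0.005], [0.962, 0.271, 0.013], [0.011, 0.008, -1.0]]
ft_force: [-4.5, 3.3, 8.7]
grip_width: 0.625
shift mm [-2.  -1.5  3.1] turn 1.3238 | yaw now 105.75 tilt [0.0047 0.0127] j7 0.055 pos [ 0.5744 -0.2447  0.0521] F [-4.5  3.3  8.7] g 0.625 t 14.4
[ 0.67  0.9  -0.17]
```

View pics/w9.png

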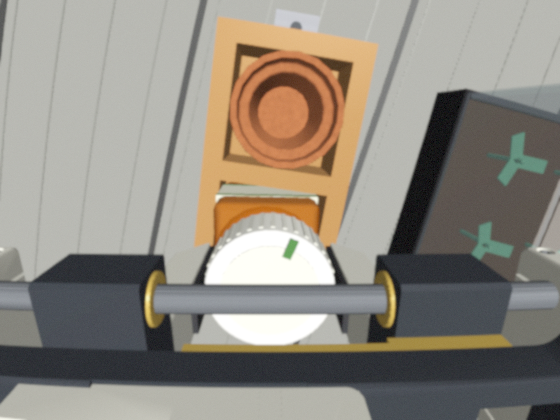

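```bash
python3 -c "
from h import *
c,p,d=load('w9')
cv2.imwrite('pics/w9c.png',cv2.resize(p[150:300,190:350],None,fx=5,fy=4,interpolation=cv2.INTER_CUBIC))"
```

```text
(no output)
```

View pics/w9c.png

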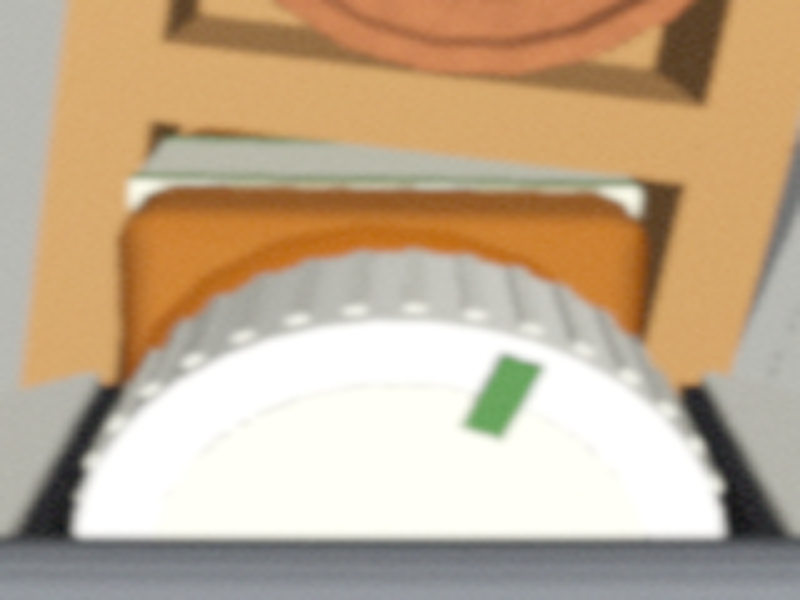

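```bash
python3 -c "
from h import *
c,p,d=load('w9')
f=lambda a,b: (190+a/5-.4,150+b/4-.38)
A=atz(c,*f(130,176),.063);B=atz(c,*f(640,179),.063);e=A-B
print(np.linalg.norm(e),'jar +y edge dir',np.degrees(np.arctan2(e[1],e[0])))
A=atz(c,*f(165,37),.05);B=atz(c,*f(705,102),.05);e=A-B;print(np.linalg.norm(e),'rack',np.degrees(np.arctan2(e[1],e[0])))
P,uv=cloud(c,d,190,150,350,280); m=(P[:,2]>.113)&(P[:,2]<.123)&(p[150:280,190:350].reshape(-1,3)[(d[150:280,190:350]>0).ravel()].min(1)>200)
print(np.median(P[m][:,2]))
z=np.median(P[m][:,2])
m1=atz(c,*f(520,360),z);m2=atz(c,*f(485,432),z);e=m1-m2;print('bar dir',np.degrees(np.arctan2(e[1],e[0])),(m1+m2)/2)
# same for w6 (before)
c,p,d=load('w6'); f=lambda a,b: (120+a/3.4-.35,80+b/3.3-.35)
m1=atz(c,*f(592,528),.221);m2=atz(c,*f(567,588),.221);e=m1-m2;print('w6 bar dir',np.degrees(np.arctan2(e[1],e[0])))
"
```

```text
0.05908880424142961 jar +y edge dir -164.76245577834695
0.06636907286463971 rack -172.85890994668299
0.11928574302386338
bar dir 86.74898023232139 [ 0.57717945 -0.22432976  0.11928574]
w6 bar dir 10.47036614028364
```

```bash
python3 -m crank '[-0.3,-0.3,0,-0.04, -0.6,-0.6,0,-0.08, -1,-0.8,0,-0.1, -1,-0.8,0,-0.1, -1,-0.8,0,-0.1]'
python3 -c "
from h import *
go(.5735,-.2470,.049,29.9);print(np.round(read_state()['moment'],2))"
```

```text
clock: 14.95
eef_pos: [0.5741, -0.2449, 0.0533]
tcp_rot: [[-0.365, 0.931, 0.005], [0.931, 0.365, 0.013], [0.011, 0.009, -1.0]]
ft_force: [-4.0, 3.3, 8.7]
grip_width: 0.63
shift mm [-1.8 -1.3  4.3] turn 1.4228 | yaw now 111.42 tilt [0.0046 0.0131] j7 0.145 pos [ 0.5741 -0.2449  0.0533] F [-4.   3.3  8.7] g 0.63 t 14.95
[ 0.53  1.02 -0.09]
```

```bash
python3 -m crank '[-0.3,-0.3,-2,0, -0.5,-0.5,-4,0, -0.5,-0.5,-6,0, -0.5,-0.5,-8,0, -0.5,-0.5,-10,0]'
python3 -c "
from h import *
go(.5735,-.2470,.049,29.9);print(np.round(read_state()['moment'],2))
c,p,d=snap('wrist','w10'); b=snap('side','d10')[1]
cv2.imwrite('pics/w10c.png',np.hstack([cv2.resize(p[150:290,190:350],None,fx=3,fy=3,interpolation=cv2.INTER_CUBIC),cv2.resize(b[145:215,290:350],(320,420),interpolation=cv2.INTER_CUBIC)]))"
```

```text
clock: 15.45
eef_pos: [0.5736, -0.246, 0.0632]
tcp_rot: [[-0.365, 0.931, 0.004], [0.931, 0.365, 0.013], [0.01, 0.009, -1.0]]
ft_force: [-0.4, -0.2, -0.8]
grip_width: 0.625
shift mm [-1.  -0.6 14.2] turn 1.4223 | yaw now 111.39 tilt [0.0044 0.013 ] j7 0.153 pos [ 0.5736 -0.246   0.0632] F [-0.4 -0.2 -0.8] g 0.625 t 15.45
[-0.03  0.07  0.  ]
```

View pics/w10c.png

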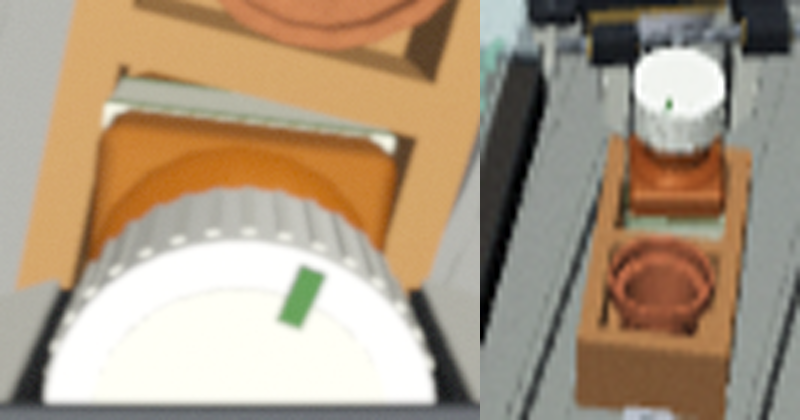

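The force is now −0.8 N, just the 60 g lid, so the threads have let go and the jar stays down. Lifting until the lid edge is about 15 mm above the rim.

```bash
python3 -m crank '[0,0,-5,0, 0,0,-10,0, 0,0,-16,0, 0,0,-21,0, 0,0,-23,0]'
python3 -m crank '[0,0,0,0, 0,0,0,0, 0,0,0,0, 0,0,0,0, 0,0,0,0]'
python3 -c "
from h import *
go(.5735,-.2470,.086,110);print(np.round(read_state()['moment'],2))
a=snap('scene','s11')[1];b=snap('side','d11')[1];c=snap('wrist','w11')[1]
cr=lambda p,x,y:cv2.resize(p[y:y+70,x:x+70],None,fx=5.6,fy=5.6,interpolation=cv2.INTER_CUBIC)
cv2.imwrite('pics/j11.png',np.hstack([cr(a,200,135),cr(b,290,130)]))"
```

```text
clock: 16.05
eef_pos: [0.5742, -0.2463, 0.0875]
tcp_rot: [[-0.365, 0.931, 0.006], [0.931, 0.365, 0.012], [0.009, 0.01, -1.0]]
ft_force: [0.1, -0.2, -0.3]
grip_width: 0.627
clock: 16.55
eef_pos: [0.5741, -0.2463, 0.0873]
tcp_rot: [[-0.365, 0.931, 0.006], [0.931, 0.365, 0.013], [0.01, 0.01, -1.0]]
ft_force: [-0.3, -0.6, -1.1]
grip_width: 0.63
shift mm [-0.5 -0.8  1.3] turn 0.0245 | yaw now 111.4 tilt [0.0056 0.0125] j7 0.17 pos [ 0.5741 -0.2463  0.0873] F [-0.3 -0.6 -1.1] g 0.63 t 16.55
[ 0.01 -0.13 -0.01]
```

View pics/j11.png

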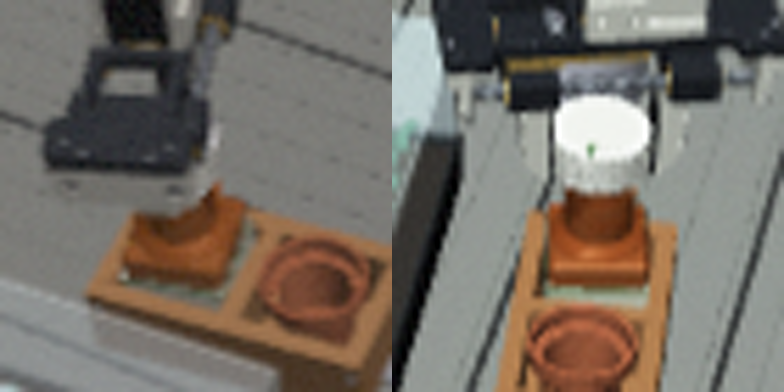

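View pics/w11.png

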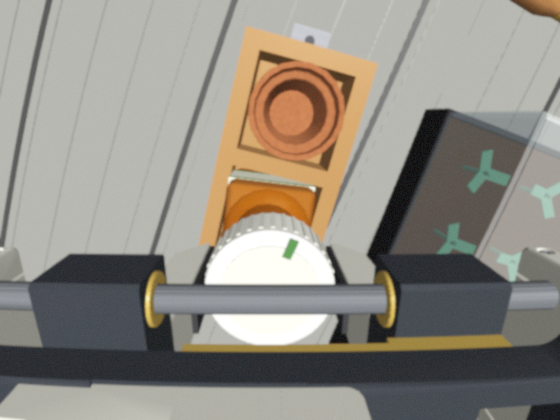

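```bash
python3 -c "
from h import *
c,p,d=load('w11')
cv2.imwrite('pics/w11c.png',cv2.resize(p[150:290,190:350],None,fx=5,fy=4,interpolation=cv2.INTER_CUBIC))
P,uv=cloud(c,d,190,150,350,345); m=(P[:,2]>.145)&(P[:,2]<.16)&(p[150:345,190:350].reshape(-1,3)[(d[150:345,190:350]>0).ravel()].min(1)>190)
Q=P[m];A=np.c_[Q[:,:2]-Q[:,:2].mean(0),np.ones(len(Q))];s=np.linalg.lstsq(A,Q[:,2],rcond=None)[0];print('lid plane',s,len(Q),cv2.minEnclosingCircle(Q[:,:2].astype(np.float32)))
for t in ['s11','d11']:
  c,p,d=load(t);P,uv=cloud(c,d); m=(np.hypot(P[:,0]-.574,P[:,1]+.247)<.05)&(P[:,2]>.045)&(P[:,2]<.17)
  print(t,np.histogram(P[m][:,2],bins=np.arange(.045,.17,.005)))
  q=P[m&(abs(P[:,2]-.076)<.003)]; print(cv2.minAreaRect(q[:,:2].astype(np.float32)),len(q))
"
```

```text
lid plane [ 0.01014255 -0.00096498  0.15436352] 8176 ((0.5741374492645264, -0.2478150725364685), 0.02985028550028801)
s11 (array([107,  80,  28,  25,  21,  55,  61,  40,  16,  13,  15,  18,   9,
         6,   0,   0,   1,   4,  10,  13,   8,  10,   4,   6]), array([0.045, 0.05 , 0.055, 0.06 , 0.065, 0.07 , 0.075, 0.08 , 0.085,
       0.09 , 0.095, 0.1  , 0.105, 0.11 , 0.115, 0.12 , 0.125, 0.13 ,
       0.135, 0.14 , 0.145, 0.15 , 0.155, 0.16 , 0.165]))
((0.5747640132904053, -0.24389776587486267), (0.059331171214580536, 0.05928392708301544), 15.857730865478516) 76
d11 (array([ 30,  84,  51,  33,  31,  31,  43,  64,  33,  20,  17,  22,  12,
        17,  12,   0,   0,  15,  24,  34,  37,  47, 125,  61]), array([0.045, 0.05 , 0.055, 0.06 , 0.065, 0.07 , 0.075, 0.08 , 0.085,
       0.09 , 0.095, 0.1  , 0.105, 0.11 , 0.115, 0.12 , 0.125, 0.13 ,
       0.135, 0.14 , 0.145, 0.15 , 0.155, 0.16 , 0.165]))
((0.5722553133964539, -0.24641205370426178), (0.06021805480122566, 0.061096977442502975), 12.279559135437012) 46
```

View pics/w11c.png

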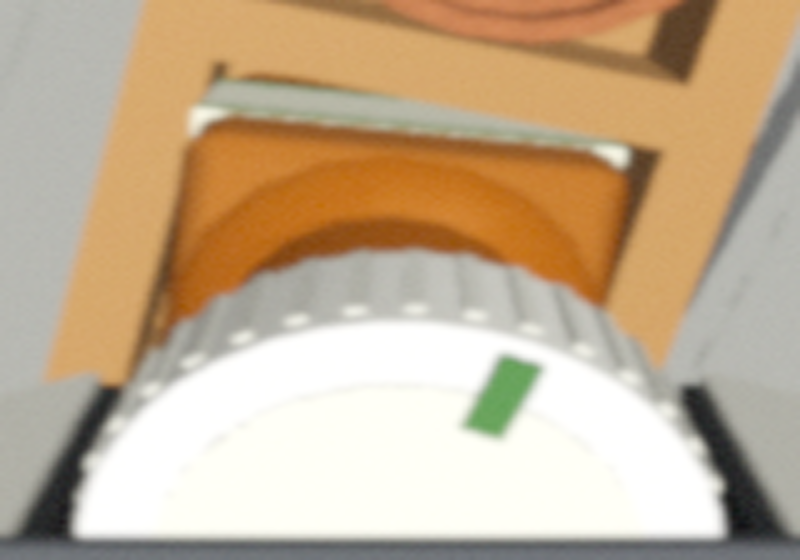

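```bash
python3 -c "
from h import *
c,p,d=load('d11');cv2.imwrite('pics/d11c.png',cv2.resize(p[138:193,308:348],None,fx=14,fy=10.5,interpolation=cv2.INTER_CUBIC))"
```

```text
(no output)
```

View pics/d11c.png

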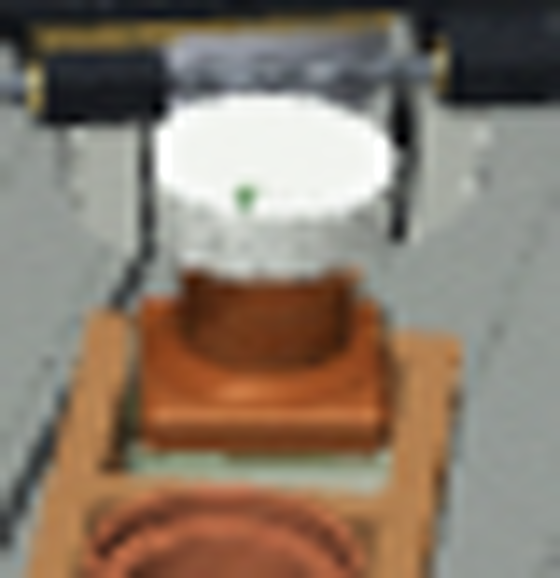

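```bash
python3 -c "
from h import *
c,p,d=load('w11')
f=lambda a,b: (190+a/5-.4,150+b/4-.38)
for z in (.06,.063,.066):
  A=atz(c,*f(190,108),z);B=atz(c,*f(630,148),z);e=A-B;n=np.array([-e[1],e[0],0])/np.linalg.norm(e)
  M=(A+B)/2; C=M+n*.03; C2=M-n*.03; print(z,np.linalg.norm(e),M,C,C2,np.degrees(np.arctan2(e[1],e[0])))
# scan depth along label edge / shoulder
for q in [(400,120),(400,135),(400,150),(300,130),(500,140)]: print(atd(c,d,*f(*q)).round(4))
P,uv=cloud(c,d,190,150,350,290); m=(abs(P[:,2]-.0765)<.0025)
print(cv2.minAreaRect(P[m][:,:2].astype(np.float32)),m.sum())
for t,(x,y,w,h) in {'s11':(200,135,70,70)}.items():
  cc,pp,dd=load(t); cv2.imwrite('pics/s11c.png',cv2.resize(pp[160:200,215:250],None,fx=14,fy=14,interpolation=cv2.INTER_CUBIC))
"
```

```text
0.06 0.06123876180559028 [ 0.56506692 -0.21816571  0.06      ] [ 0.5726982  -0.24717887  0.06      ] [ 0.55743564 -0.18915255  0.06      ] -165.26339186078258
0.063 0.060421129244645634 [ 0.56480938 -0.21764263  0.063     ] [ 0.57244066 -0.24665579  0.063     ] [ 0.5571781  -0.18862947  0.063     ] -165.26339186078258
0.066 0.05960349668370088 [ 0.56455184 -0.21711955  0.066     ] [ 0.57218312 -0.24613271  0.066     ] [ 0.55692056 -0.18810639  0.066     ] -165.26339186078255
[ 0.5639 -0.2192  0.0499]
[ 0.5638 -0.2193  0.0629]
[ 0.5641 -0.2201  0.0715]
[ 0.5507 -0.2226  0.0675]
[ 0.5773 -0.2156  0.0602]
((0.5694857835769653, -0.23647432029247284), (0.05782925710082054, 0.03522029519081116), 15.387994766235352) 1105
```

View pics/s11c.png

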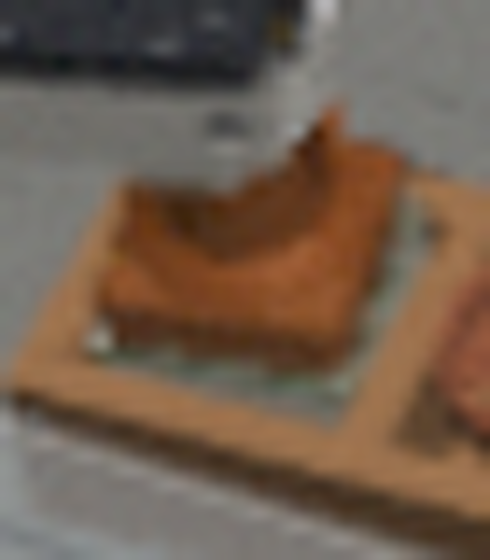

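The lid's lower edge is 16 mm above the rim and tilted 0.6°. It sits about 1 mm off the jar's axis in +x, so I'll trim that, check and hand in.

```bash
python3 -m crank '[0.2,-0.5,0,0, 0.3,-0.9,0,0, 0.3,-0.9,0,0, 0.3,-0.9,0,0, 0.3,-0.9,0,0]'
python3 -c "
from h import *
go(.5732,-.2465,.0873,111.4)
a=snap('scene','s12')[1];c,p,d=snap('wrist','w12')
P,uv=cloud(c,d,190,150,350,345); m=(P[:,2]>.145)&(P[:,2]<.16)&(p[150:345,190:350].reshape(-1,3)[(d[150:345,190:350]>0).ravel()].min(1)>190)
print(cv2.minEnclosingCircle(P[m][:,:2].astype(np.float32)),np.median(P[m][:,2]))"
```

```text
clock: 17.2
eef_pos: [0.5732, -0.2464, 0.0874]
tcp_rot: [[-0.365, 0.931, 0.006], [0.931, 0.365, 0.012], [0.01, 0.01, -1.0]]
ft_force: [-0.5, -0.0, -0.4]
grip_width: 0.628
shift mm [-0.1 -0.1  0.1] turn -0.0 | yaw now 111.4 tilt [0.0058 0.0125] j7 0.171 pos [ 0.5732 -0.2464  0.0874] F [-0.5 -0.  -0.4] g 0.628 t 17.2
((0.5731783509254456, -0.24762646853923798), 0.02976173348724842) 0.15449980591804613
```

View pics/s12.png

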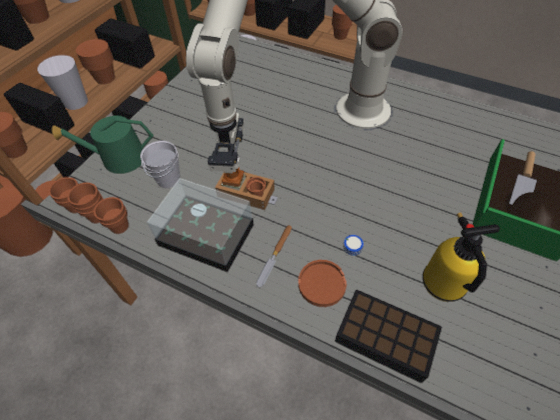

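The scene picture shows the jar in the rack at (233,178) with the gripper above it. Everything else is where it started.

```bash
python3 -c "
from rig import *
print(close_job())"
```

```text
the job is handed in; nothing more can be done
None
```

The jar is fully down in the empty rack pocket, and I handed the job in at 17.2 s with the lid off and held above the open mouth. I lifted the jar by its lid at a 60 N grip and set it in the pocket. I turned the lid about 81° anticlockwise, roughly 72° relative to the jar because the jar turned 8° before the walls stopped it. I stopped when the turning moment fell from about 0.5 to 0.1 N m, then lifted.

**Last checks:**
- **Lid:** its lower edge is about 16 mm above the rim, it is tilted about 0.7°, and its centre is at (0.573, −0.248).
- **Centring:** the jar centre measured between (0.572, −0.247) and (0.575, −0.244), depending on the camera. The best estimates put the lid within about 1 mm of centre, but the scene camera alone differed by 4 mm.
- **Force:** the wrist force is close to zero, so the gripper is carrying only the lid. The largest force I read was about 10 N.
- **Other items:** in the last scene picture everything else is where it started.

**What disagreed:**
- **Failed first grasp:** the first close missed, with the fingers shutting above the lid and moving nothing. The cameras showed the real fingertips about 40 mm above the reported TCP. I corrected for that and confirmed the second grasp by the opening (0.62) and the lifted weight.
- **Height rise while turning:** the tool rose about 4 mm during the turn, more than the 2 mm described, probably because the liner pushed it up. The jar stayed down.

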